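# Clamp a drawer front in the routing fixture

### The job

Slide the wooden blank on the fixture board gently home, flush along the fence and up against the brass screw of the end stop (feel for it: it is set differently each time), while the clamp is still open. Then push the red handle of the toggle clamp down past its dead point, without forcing it, so that its pad holds the blank there, and leave everything else on the bench alone.

Things in the scene. Friction and masses are not known exactly. Their poses are not given: they have to be found in the camera images.
- fixture: fixed plywood board 240 (x) x 360 (y) x 18 mm, green stripe at its +y end. Origin on its underside (bench level), below the fence's working face at mid length: it spans x -110 to +130, y -180 to +180 mm. z up; x points across the fence from the blank's side to the clamp's side; y runs along the fence towards the end stop
- fence: fixed aluminium bar on the board, 24 (x) x 330 (y) x 14 mm tall, axes as the board; origin at the foot of its working face (looking to -x), mid length, on the board's top. The blank's long edge belongs against this face. Pushing the blank on it with over 18 N bends it
- stop: fixed steel end stop on the board, 14 mm tall, axes as the board; origin on the board's top, in line with the fence's face, at the foot of the block's face that looks to -y; block: x -50 to -6, y 0 to 24 mm. A brass stop screw (12 mm across, at x -28 mm, 7.5 mm up) sticks 4 to 26 mm out of that face, not measured: the blank's end belongs against it. Over 18 N on it shifts it
- blank: loose pale wooden drawer front, 56 (x) x 160 (y) x 20 mm tall, 0.1 to 0.2 kg, green line on top near its -x edge; origin at its underside centre. It lies on the board, short of fence and stop screw and a little askew. Home: origin 28 mm from the fence face (-x side), 80 mm from the screw's tip (-y side). Slides at about 1 N
- clamp: fixed toggle clamp on the board behind the fence, axes as the board; origin at its foot's underside. Handle pivot (along y) at x 24, z 48 mm. Handle reaches to +x; arm with black pad (20 mm across) to -x. Open, both stand up: the arm and pad reach 105 mm above the board and to x -75 mm, 10 mm either side in y. The pad comes down as the handle goes down. Over 40 N on clamp or handle damages it
- clamp_handle (a joint): how far the handle is pushed down, rad: about 0 open (handle 1.2 rad above level, pointing up and to +x), 1.2 fully home on its stop (level). The pad meets the blank at about 0.63; then the handle pushes back, most (7 to 10 N at the red grip) near 0.8, nothing at the dead point 1.05; past that it snaps home and locks by itself
- clamp_grip (a point): point on the axis of the red handle grip, 90 mm from the handle pivot; the grip is a rod of 18 mm diameter, from 55 to 115 mm from the pivot; the point's x axis points along the handle to its free end, y is the pivot axis
- offcut: bystander: brown wood block 45 x 40 x 20 mm on the board; origin at its underside centre
- bit_case: bystander: small orange case 50 x 40 x 18 mm on the board; origin at its underside centre
- glue: bystander: white bottle, 56 mm across, 150 mm tall; origin at its underside centre
- router: bystander: grey hand trimmer standing on its base, 84 mm across, 152 mm tall; origin at its underside centre
- sander: bystander: cork sanding block 65 x 110 x 30 mm; origin at its underside centre
- square: bystander: try square, wooden stock 20 x 100 x 16 mm with a 150 mm steel blade; origin at the underside centre of the stock
Things that resemble listed ones, but are neither listed nor needed, are in the scene too. What is shaped like the blank but pink or turquoise is not meant.

How it is judged:
By the outcome, as a careful person would: the job done as asked, in the order asked, and still so for the second after the job is handed in, with the robot touching nothing.
It also fails if it takes over 58 s, if anything falls off the work surface, if the arm or the gripper's body presses on something with over 40 N, if the wrist force passes 120 N, or if a joint passes its speed limit or range.

### The arm

A 7-joint arm with a two-finger parallel gripper is mounted at the origin on the work surface. World frame = base frame: x ahead of the robot, y to its left, z up, the work surface at z = 0. Lengths are in m, angles in rad, forces in N, time in s.
With the tool pointing down it reaches from about 0.425 to 0.875 m from the base axis. Payload 8.4 kg.
Tool frame: the origin (TCP) lies at the very end of the fingers, on their centre line; the grasp point (between the pads) lies env.pinch_z behind it (env.pinch_z is the distance from the TCP to the grasp point, in m); y points along the fingers, x is the direction in which the jaws open and shut, and the axes are right-handed (so a half turn about y gives the same grasp; the last joint's range is limited). The gripper opens to 87 mm and grips with 3 to 60 N. Pads are 19 mm wide; open, the fingers measure 117 mm over their backs; the gripper's body (75 mm by 190 mm) begins 51 mm behind the grasp point.
Start: joints at [-1.356, 0.333, 0.04, 1.465, -0.013, 1.343, -0.059], TCP at [0.201, 0.618, 0.223] pointing down, gripper open.
Joint ranges: [-2.58, 2.58], [-0.38, 2.09], [-1.3, 1.39], [0.25, 2.4], [-1.5, 4.64], [0.08, 2.09], [-2.65, 2.65]. Speed limits (rad/s): [2.22, 2.22, 2.79, 2.79, 3.14, 3.14, 3.14].

### API

Orientations are given as a unit quaternion [w, x, y, z].
In Python, from workcell import env, vision, sign_off, boxes_of gives the robot as it stands.
- The arm moves only by the tool move_arm, never from a script. Its argument "deltas" is a list of rows, each an object with "offset": the shift along the tool's x, y, z in mm, a list of three; "turn": the turn about the tool's y in degrees. In form: [{"offset": [x, y, z], "turn": turn}, ...]. A call has 1 to 20 rows; each row shifts and turns the pose as measured when the row begins, along the tool's axes as they then stand; what a row does not reach is not made up. A row lasts 1/8 s, in which the tool goes at most 62.5 mm and 10.7 degrees, less where a joint would pass 70% of its speed; a pose out of reach is approached as far as the arm can. A call with a gripper value outside its range is refused whole. "gripper" is the closure, from -1 (fully open) to 1 (shut), set as the call begins (left out, the last holds). The fingers move at their own pace and stop on an object; the grip force is fixed at half the most. Time passes only in rows, so rows that do not move let the fingers close. It gives the time, the measured TCP pose, the force and the opening at its end, in the units of the state.
- env.get_obs(): the state, without advancing time (a new reading comes with each control period).
- vision.read_camera(name): name is "side" or "top"; returns a dict with "pixels" (480x640x3 uint8, red, green, blue), "K" (3x3 intrinsics, pixels), "rvec" (rotation vector, rad) and "tvec" (3), from world to camera coordinates, as OpenCV has them. Camera axes: x right, y down, z forward; pixel columns grow to the right and rows downward; lengths in m; the calibration is good to about 2 mm. A picture is of the moment at which its call begins. There is no depth.
- sign_off(): hands the job in, once; it reports no verdict.
Trained networks look in a picture, given as the dict that the camera call returned (one of the last four; its "shot" number tells which), for a name from the list of things; names that differ only in an ending like _2 or _b are one class to them, and where a whole thing is asked for, a point or a joint stands for the part that bears it (a point fixed in the world has none). Each returns a list of dicts, best first, with "p" (0 to 1); they miss things now and then, are a little off and sometimes report something else, mostly with a low value. They report only what shows in the picture. A call takes as long as a camera call. They do not tell look-alikes from the thing itself.
- boxes_of(picture, label): "pixel" ([row, column] in pixels, amid what is visible of it).
The state is a dict: "t": time; "joint_positions": joint angles; "joint_velocities": joint speeds; "joint_efforts": joint torques, N m; "tool_pos": TCP position; "tcp_rot": TCP orientation; "ft_force": force on the tool from outside, world axes, zero at the start; "wrist_torque": the same for the moment, N m; "width": finger opening in m.
Only numpy, scipy, OpenCV 4.12 (cv2) and the standard library are available. Lean on these libraries where they do the work, as an engineer would, in place of code of your own. Each camera call takes 0.05 s, during which the arm holds its last target.

## Working session

There is one attempt and no reset: what is moved stays moved. The work goes in short steps, Python scripts to look and compute and a tool call to move; the robot and the scene stay as the last step left them, time stands still between calls to the robot, and variables do not carry over. Pictures are saved under pics/ and viewed, and the job is handed in when it is done.

Besides the shell and the picture viewer there is one more tool, called by a JSON object that holds its "name" and its "arguments", one argument or row to a line. move_arm: Moves the arm, as the interface text tells. Its arguments: {"type":"object","properties":{"deltas":{"type":"array","items":{"type":"object","properties":{"offset":{"type":"array","items":{"type":"number"}},"turn":{"type":"number"}}}},"gripper":{"type":"number"}},"required":["deltas"]}

```bash
ls; mkdir -p pics; python3 - <<'E'
from workcell import env, vision, sign_off, boxes_of
import cv2,numpy as np
o=env.get_obs()
for k in o: print(k,np.round(o[k],4))
print(env.pinch_z)
for n in ("side","top"):
    p=vision.read_camera(n)
    cv2.imwrite(f"pics/{n}0.png",p["pixels"][:,:,::-1])
    print(n,p["K"],p["rvec"],p["tvec"])
    for l in ("fixture","fence","stop","blank","clamp","clamp_grip","clamp_handle","offcut","bit_case","glue","router","sander","square"):
        print(l,[(np.round(b["pixel"]).tolist(),round(b["p"],2)) for b in boxes_of(p,l)])
E
```

```text
pics
t 0.0
joint_positions [-1.3562  0.3339  0.0399  1.4663 -0.0134  1.3433 -0.0585]
joint_velocities [ 0.0006 -0.0008 -0.0033 -0.0015  0.0017 -0.0007 -0.0013]
joint_efforts [ 4.00000e-04 -6.56352e+01  1.33570e+00 -4.03810e+01 -5.97000e-02
  4.49000e-02  2.00000e-04]
tool_pos [0.2005 0.6178 0.2217]
tcp_rot [-0.5716  0.5724  0.4153 -0.4161]
ft_force [ 0.4306 -0.5719  0.4011]
wrist_torque [ 0.0036 -0.015  -0.0032]
width 0.087
0.0187
side [[559.8788553    0.         316.0505835 ]
 [  0.         559.8788553  235.91539457]
 [  0.           0.           1.        ]] [ 0.12450969 -2.91780631  1.06028767] [0.43861501 0.09310159 1.23402529]
fixture [([237.0, 277.0], 0.58)]
fence [([233.0, 272.0], 0.96)]
stop [([269.0, 284.0], 0.63)]
blank [([349.0, 212.0], 0.86), ([170.0, 402.0], 0.73), ([218.0, 301.0], 0.67), ([352.0, 363.0], 0.59)]
clamp []
clamp_grip []
clamp_handle [([203.0, 229.0], 0.67)]
offcut [([178.0, 252.0], 0.7), ([238.0, 279.0], 0.43)]
bit_case [([264.0, 232.0], 0.79), ([216.0, 301.0], 0.71)]
glue [([462.0, 324.0], 0.83)]
router [([122.0, 331.0], 0.69)]
sander [([452.0, 219.0], 0.
[... 224 characters left out ...]
619076  1.46878767]
fixture [([232.0, 353.0], 0.97)]
fence [([233.0, 352.0], 0.58)]
stop [([208.0, 404.0], 0.68), ([242.0, 304.0], 0.5), ([272.0, 475.0], 0.44)]
blank [([304.0, 234.0], 0.97), ([250.0, 360.0], 0.8), ([196.0, 230.0], 0.79), ([344.0, 432.0], 0.6)]
clamp [([210.0, 335.0], 0.77)]
clamp_grip [([188.0, 336.0], 0.73)]
clamp_handle [([273.0, 474.0], 0.69), ([186.0, 339.0], 0.51), ([202.0, 480.0], 0.47)]
offcut [([191.0, 336.0], 0.54), ([207.0, 403.0], 0.49)]
bit_case [([200.0, 300.0], 0.77), ([204.0, 476.0], 0.51)]
glue [([282.0, 138.0], 0.9), ([188.0, 336.0], 0.7)]
router [([271.0, 471.0], 0.87), ([209.0, 334.0], 0.34)]
sander [([220.0, 154.0], 0.88)]
square [([202.0, 476.0], 0.93)]
```

View pics/side0.png

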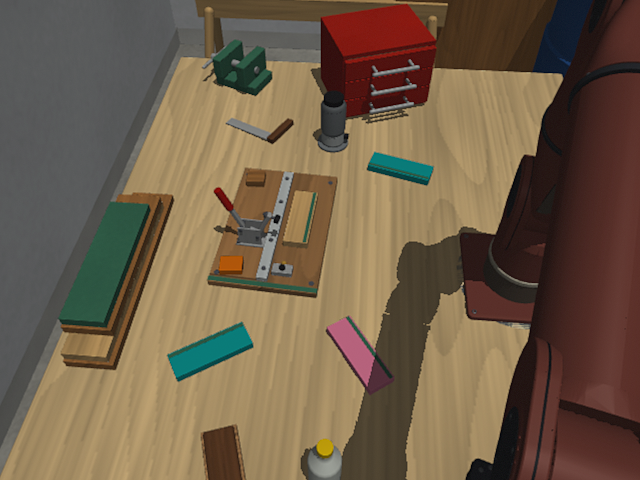

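View pics/top0.png

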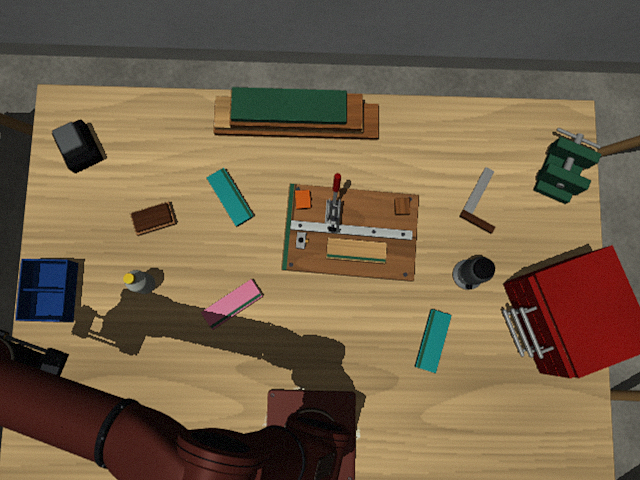

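```bash
python3 - <<'E'
import cv2
a=cv2.imread("pics/top0.png")[150:310,260:460]
cv2.imwrite("pics/top0c.png",cv2.resize(a,None,fx=4,fy=3.75,interpolation=cv2.INTER_CUBIC) if 0 else cv2.resize(a,(750,600),interpolation=cv2.INTER_CUBIC))
a=cv2.imread("pics/side0.png")[150:310,190:350]
cv2.imwrite("pics/side0c.png",cv2.resize(a,(600,600),interpolation=cv2.INTER_CUBIC))
E
```

```text
(no output)
```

View pics/top0c.png

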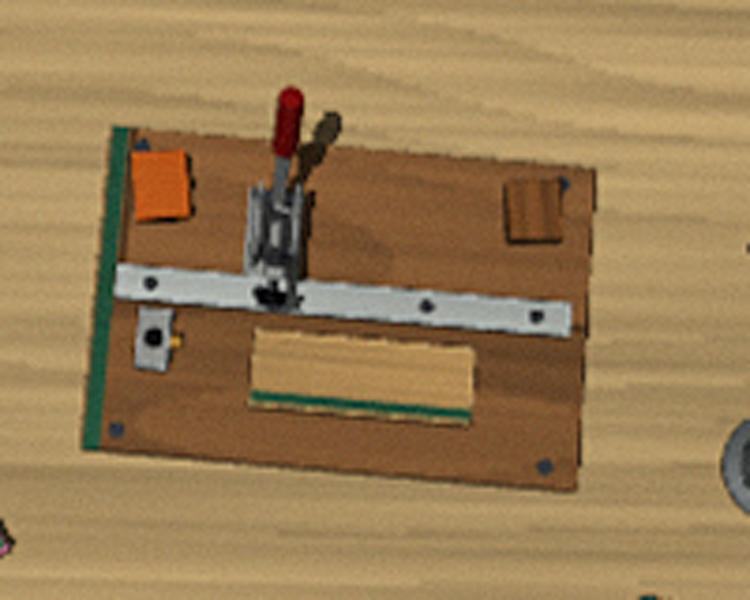

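View pics/side0c.png

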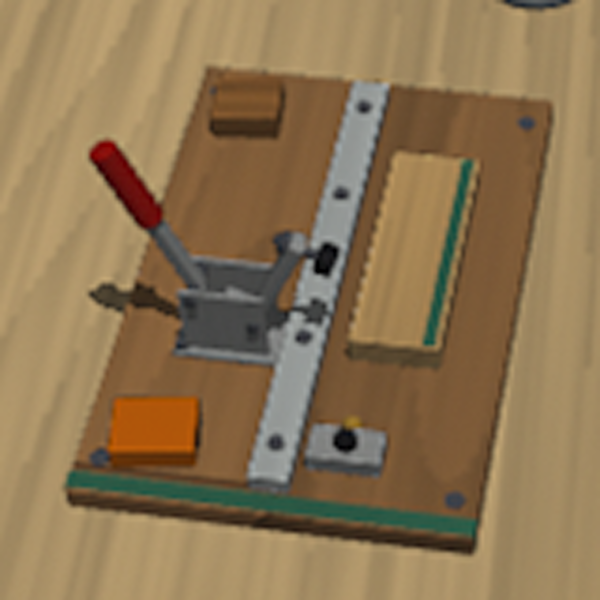

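The only pale wooden blank with a green line is on the board, at top (250,357) and side (218,301). The pink one at top (304,234) and the turquoise ones at (196,230) and (344,432) are the decoys. Next I'll fit the fixture pose.

```bash
cat > h.py <<'E'
import numpy as np,cv2
from scipy.optimize import least_squares
CAM={"side":(np.array([[559.8788553,0,316.0505835],[0,559.8788553,235.91539457],[0,0,1]]),np.array([0.12450969,-2.91780631,1.06028767]),np.array([0.43861501,0.09310159,1.23402529])),
"top":(np.array([[561.74586102,0,316.82382531],[0,561.74586102,250.0799724],[0,0,1]]),np.array([2.17813533,-2.12859726,0.18405719]),np.array([-0.02003271,0.48619076,1.46878767]))}
def proj(c,P):
    K,r,t=CAM[c]; return cv2.projectPoints(np.atleast_2d(np.array(P,float)),r,t,K,None)[0][:,0]
def onplane(c,uv,z):
    K,r,t=CAM[c];R=cv2.Rodrigues(r)[0]
    d=R.T@np.linalg.inv(K)@np.array([uv[0],uv[1],1.]);o=-R.T@t
    return o+d*(z-o[2])/d[2]
def rz(a): return np.array([[np.cos(a),-np.sin(a),0],[np.sin(a),np.cos(a),0],[0,0,1]])
def tri(uvs):
    f=lambda X:np.concatenate([(proj(c,X)[0]-u) for c,u in uvs])
    s=least_squares(f,[0.6,0,0.1]);return s.x,s.fun
E
python3 - <<'E'
from h import *
s=160/600
T=lambda x,y:np.array([260+x*s,150+y*s]);S=lambda x,y:np.array([190+x*s,150+y*s])
obs=[("top",T(115,127),(130,180,18)),("top",T(596,168),(130,-180,18)),("top",T(577,485),(-110,-180,18)),("top",T(85,448),(-110,180,18)),
("side",S(209,67),(130,-180,18)),("side",S(551,102),(-110,-180,18)),("side",S(67,488),(130,180,18)),("side",S(475,533),(-110,180,18)),
("top",T(119,263),(24,165,32)),("top",T(571,303),(24,-165,32)),("top",T(570,334),(0,-165,32)),("top",T(117,294),(0,165,32)),
("side",S(353,82),(24,-165,32)),("side",S(388,85),(0,-165,32)),("side",S(249,482),(24,165,32)),("side",S(290,488),(0,165,32))]
def W(p,L): return rz(p[2])@(np.array(L)/1000)+np.array([p[0],p[1],0])
def f(p): return np.concatenate([proj(c,W(p,L))[0]-u for c,u,L in obs])
r=least_squares(f,[0.6,0,0],loss='soft_l1')
print(r.x,np.degrees(r.x[2]));print(np.round(f(r.x).reshape(-1,2),1).tolist())
p=r.x
def loc(c,uv,z): return np.round((rz(-p[2])@(onplane(c,uv,z)-np.array([p[0],p[1],0])))*1000,1)
print("blank top corners")
for q in [(254,329),(475,347),(471,424),(248,404)]: print(loc("top",T(*q),.038))
for q in [(392,152),(480,160),(441,352),(347,346)]: print("side",loc("side",S(*q),.038))
print("stop")
for q in [(142,308),(173,309),(166,372),(134,368)]: print(loc("top",T(*q),.032))
print("screw tip",loc("top",T(182,342),.0255))
for q in [(312,421),(387,431),(383,461),(306,453)]: print("side stop",loc("side",S(*q),.032))
print("screw tip",loc("side",S(355,418),.0255))
for nm,a,b in [("pad",(270,296),(325,257)),("gripend",(290,94),(104,150)),("gripbase",(284,152),(150,222))]:
    X,e=tri([("top",T(*a)),("side",S(*b))]); print(nm,np.round((rz(-p[2])@(X-np.array([p[0],p[1],0])))*1000,1),np.round(e,1))
for q in [(132,152),(188,220),(505,180),(560,242)]: print("bystander",loc("top",T(*q),.037))
from workcell import env
from scipy.spatial.transform import Rotation as Ro
q=env.get_obs()["tcp_rot"];print(Ro.from_quat([q[1],q[2],q[3],q[0]]).as_matrix().round(3))
E
```

```text
[ 0.53108483 -0.0998859  -0.05812753] -3.3304619526399906
[[-2.0, 0.3], [-0.4, 0.2], [0.0, 1.9], [-1.7, 0.9], [-1.2, -1.4], [0.0, -1.7], [-0.9, -0.8], [-0.2, 0.2], [-1.0, 1.0], [-0.3, 0.4], [-0.5, 0.8], [-1.3, 1.4], [-0.5, -1.5], [-0.5, -1.4], [-0.7, -3.0], [-0.6, -3.3]]
blank top corners
[-14.1  61.8  38. ]
[-14.  -97.4  38. ]
[-69.8 -97.9  38. ]
[-68.6  61.9  38. ]
side [-16.5 -93.   38. ]
side [-73.9 -93.8  38. ]
side [-73.6  67.4  38. ]
side [-17.3  70.7  38. ]
stop
[ -4.5 143.1  32. ]
[ -3.4 120.8  32. ]
[-49.5 122.1  32. ]
[-48.5 145.2  32. ]
screw tip [-25.7 112.5  25.5]
side stop [ -6.2 124.5  32. ]
side stop [-50.8 125.5  32. ]
side stop [-52.2 147.1  32. ]
side stop [ -7.3 147.7  32. ]
screw tip [-29.5 113.9  25.5]
pad [-2.8 54.1 97.6] [-0.   0.8 -0.7 -0.1]
gripend [120.   53.4 167.9] [ 0.   1.2 -1.  -0.2]
gripbase [ 98.7  52.7 110.1] [-0. -0.  0.  0.]
bystander [108.5 159.9  37. ]
bystander [ 61.7 115.4  37. ]
bystander [ 110.8 -111.8   37. ]
bystander [  68.2 -154.3   37. ]
[[ 0.309  0.    -0.951]
 [ 0.951 -0.     0.309]
 [ 0.    -1.    -0.   ]]
```

```bash
cat >> h.py <<'E'
FX=np.array([0.531,-0.100]);YAW=-0.0581
def w2f(P): return np.append((rz(-YAW)[:2,:2]@(np.array(P[:2])-FX)),P[2])*1000
def f2w(L): L=np.array(L)/1000; return np.append(rz(YAW)[:2,:2]@L[:2]+FX,L[2])
from scipy.spatial.transform import Rotation as Ro
def state():
    from workcell import env
    o=env.get_obs();q=o["tcp_rot"];R=Ro.from_quat([q[1],q[2],q[3],q[0]]).as_matrix()
    yaw=np.arctan2(R[1,0],R[0,0])
    print("t",round(o["t"],2),"fix",w2f(o["tool_pos"]).round(1),"yaw-rel",np.degrees(yaw-YAW).round(2),"Ff",(rz(-YAW)@o["ft_force"]).round(2),"w",round(o["width"],4),"tilt",R[:,1].round(3),"q",np.round(o["joint_positions"],2))
    return o,R,yaw
def plan(wps,step=50.,turn=10.):
    """wps: fixture-frame mm targets w/ yaw-rel deg"""
    o,R,yaw=state(); P=np.array(o["tool_pos"])*1000; rows=[]
    for w in wps:
        Q=f2w(w[:3])*1000; yt=YAW+np.radians(w[3]); d=(yt-yaw+np.pi)%(2*np.pi)-np.pi
        n=max(1,int(np.ceil(max(np.linalg.norm(Q-P)/step,abs(np.degrees(d))/turn))))
        for i in range(n):
            v=(Q-P)/n; tx=rz(yaw)@[1,0,0]; tz=rz(yaw)@[0,1,0]
            rows.append(([round(float(v@tx),0),round(float(-v[2]),0),round(float(v@tz),0)],round(float(-np.degrees(d/n)),1)))
            P=P+v; yaw+=d/n
    print(len(rows)); print(",".join('{"offset":%s,"turn":%s}'%(a,b) for a,b in rows))
E
python3 - <<'E'
from h import *
w=w2f([0.5,0.25,0.22])
plan([[w[0],w[1],220,40],[-96,-15,200,0]])
E
```

```text
t 1.4 fix [-371.5  697.8  222.6] yaw-rel 75.35 Ff [ 0.22 -0.05  1.07] w 0.0874 tilt [ 0. -0. -1.] q [-1.36  0.33  0.04  1.47 -0.01  1.34 -0.06]
20
{"offset":[-26.0, 0.0, -40.0],"turn":3.5},{"offset":[-21.0, 0.0, -37.0],"turn":3.5},{"offset":[-17.0, 0.0, -35.0],"turn":3.5},{"offset":[-13.0, 0.0, -32.0],"turn":3.5},{"offset":[-10.0, 0.0, -29.0],"turn":3.5},{"offset":[-7.0, 0.0, -27.0],"turn":3.5},{"offset":[-5.0, 0.0, -25.0],"turn":3.5},{"offset":[-3.0, 0.0, -22.0],"turn":3.5},{"offset":[-2.0, 0.0, -20.0],"turn":3.5},{"offset":[-0.0, 0.0, -18.0],"turn":3.5},{"offset":[-26.0, 2.0, -41.0],"turn":4.0},{"offset":[-21.0, 2.0, -39.0],"turn":4.0},{"offset":[-16.0, 2.0, -36.0],"turn":4.0},{"offset":[-12.0, 2.0, -33.0],"turn":4.0},{"offset":[-9.0, 1.0, -31.0],"turn":4.0},{"offset":[-6.0, 1.0, -28.0],"turn":4.0},{"offset":[-4.0, 1.0, -26.0],"turn":4.0},{"offset":[-2.0, 1.0, -23.0],"turn":4.0},{"offset":[-0.0, 1.0, -21.0],"turn":4.0},{"offset":[1.0, 1.0, -19.0],"turn":4.0}
```

```bash
sed -i 's|v=(Q-P)/n;|v=(Q-P)/(n-i);|' h.py; python3 - <<'E'
from h import *
w=w2f([0.5,0.25,0.22])
plan([[w[0],w[1],220,40],[-96,-15,200,0]])
E
```

```text
t 1.4 fix [-371.5  697.8  222.6] yaw-rel 75.35 Ff [ 0.22 -0.05  1.07] w 0.0874 tilt [ 0. -0. -1.] q [-1.36  0.33  0.04  1.47 -0.01  1.34 -0.06]
18
{"offset":[-26.0, 0.0, -40.0],"turn":3.5},{"offset":[-23.0, 0.0, -41.0],"turn":3.5},{"offset":[-21.0, 0.0, -43.0],"turn":3.5},{"offset":[-18.0, 0.0, -44.0],"turn":3.5},{"offset":[-15.0, 0.0, -45.0],"turn":3.5},{"offset":[-12.0, 0.0, -46.0],"turn":3.5},{"offset":[-10.0, 0.0, -46.0],"turn":3.5},{"offset":[-7.0, 0.0, -47.0],"turn":3.5},{"offset":[-4.0, 0.0, -47.0],"turn":3.5},{"offset":[-1.0, 0.0, -47.0],"turn":3.5},{"offset":[-33.0, 2.0, -31.0],"turn":5.0},{"offset":[-31.0, 2.0, -34.0],"turn":5.0},{"offset":[-28.0, 2.0, -36.0],"turn":5.0},{"offset":[-24.0, 2.0, -39.0],"turn":5.0},{"offset":[-21.0, 2.0, -41.0],"turn":5.0},{"offset":[-17.0, 2.0, -42.0],"turn":5.0},{"offset":[-13.0, 2.0, -44.0],"turn":5.0},{"offset":[-10.0, 2.0, -45.0],"turn":5.0}
```

{"name": "move_arm", "arguments": {
  "deltas": [
    {"offset": [-26, 0, -40], "turn": 3.5},
    {"offset": [-23, 0, -41], "turn": 3.5},
    {"offset": [-21, 0, -43], "turn": 3.5},
    {"offset": [-18, 0, -44], "turn": 3.5},
    {"offset": [-15, 0, -45], "turn": 3.5},
    {"offset": [-12, 0, -46], "turn": 3.5},
    {"offset": [-10, 0, -46], "turn": 3.5},
    {"offset": [-7, 0, -47], "turn": 3.5},
    {"offset": [-4, 0, -47], "turn": 3.5},
    {"offset": [-1, 0, -47], "turn": 3.5},
    {"offset": [-33, 2, -31], "turn": 5},
    {"offset": [-31, 2, -34], "turn": 5},
    {"offset": [-28, 2, -36], "turn": 5},
    {"offset": [-24, 2, -39], "turn": 5},
    {"offset": [-21, 2, -41], "turn": 5},
    {"offset": [-17, 2, -42], "turn": 5},
    {"offset": [-13, 2, -44], "turn": 5},
    {"offset": [-10, 2, -45], "turn": 5}
  ],
  "gripper": 1
}}

```text
t: 3.65
tool_pos: [0.4311, -0.1295, 0.2057]
tcp_rot: [0.709, -0.704, 0.03, -0.034]
ft_force: [1.0, -0.2, -0.1]
width: 0.0001
```

```bash
python3 - <<'E'
from h import *
plan([[-96,-15,200,0]],step=40)
E
```

```text
t 3.65 fix [-98.  -35.2 205.7] yaw-rel -1.8 Ff [ 0.98 -0.14 -0.07] w 0.0001 tilt [ 0.006  0.006 -1.   ] q [-0.56 -0.14  0.71  1.98  0.09  1.26  0.03]
1
{"offset":[1.0, 6.0, 20.0],"turn":-1.8}
```

{"name": "move_arm", "arguments": {
  "deltas": [
    {"offset": [0, 6, 20], "turn": -1.8},
    {"offset": [0, 40, 0], "turn": 0},
    {"offset": [0, 40, 0], "turn": 0},
    {"offset": [0, 40, 0], "turn": 0},
    {"offset": [0, 0, 0], "turn": 0}
  ]
}}

```text
t: 4.28
tool_pos: [0.4348, -0.1086, 0.0781]
tcp_rot: [0.71, -0.704, 0.017, -0.025]
ft_force: [-0.1, -0.6, 0.5]
width: 0.0004
```

```bash
python3 - <<'E'
from h import *
plan([[-96,-15,27,0]],step=25)
from workcell import vision
for n in ("top","side"):
    p=vision.read_camera(n)["pixels"][:,:,::-1]
    a=p[150:310,260:460] if n=="top" else p[150:310,190:390]
    cv2.imwrite(f"pics/{n}1.png",cv2.resize(a,(750,600),interpolation=cv2.INTER_CUBIC))
E
```

```text
t 4.28 fix [-95.6 -14.2  78.1] yaw-rel -0.12 Ff [-0.03 -0.61  0.5 ] w 0.0004 tilt [ 0.011  0.009 -1.   ] q [-0.58  0.04  0.75  2.14 -0.05  0.96  0.14]
3
{"offset":[-0.0, 17.0, -0.0],"turn":-0.0},{"offset":[-0.0, 17.0, -0.0],"turn":-0.0},{"offset":[-0.0, 17.0, -0.0],"turn":-0.0}
```

View pics/top1.png

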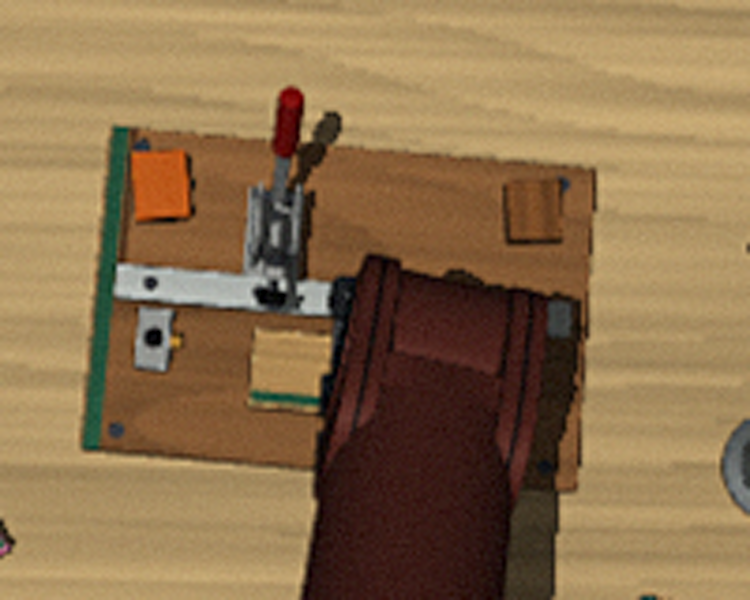

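View pics/side1.png

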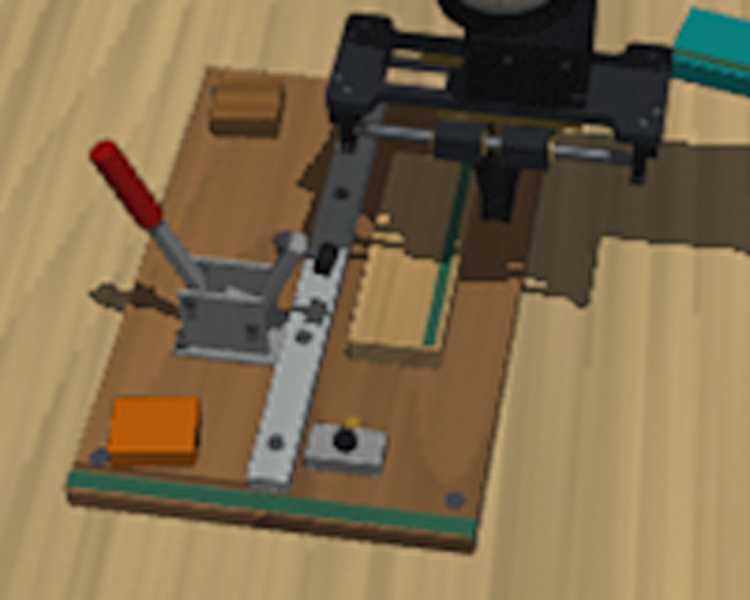

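{"name": "move_arm", "arguments": {
  "deltas": [
    {"offset": [0, 17, 0], "turn": 0},
    {"offset": [0, 17, 0], "turn": 0},
    {"offset": [0, 15, 0], "turn": 0},
    {"offset": [0, 0, 0], "turn": 0},
    {"offset": [4, 0, 0], "turn": 0},
    {"offset": [3, 0, 0], "turn": 0},
    {"offset": [3, 0, 0], "turn": 0},
    {"offset": [2, 0, 0], "turn": 0},
    {"offset": [0, 0, 0], "turn": 0}
  ]
}}

```text
t: 5.5
tool_pos: [0.4586, -0.108, 0.0397]
tcp_rot: [0.711, -0.702, 0.01, -0.031]
ft_force: [0.1, 0.1, 0.5]
width: 0.0005
```

```bash
python3 - <<'E'
from h import *
state()
E
```

```text
t 5.5 fix [-71.8 -12.2  39.7] yaw-rel 0.02 Ff [0.12 0.12 0.51] w 0.0005 tilt [ 0.03   0.012 -0.999] q [-0.54  0.16  0.75  2.14 -0.17  0.86  0.25]
```

{"name": "move_arm", "arguments": {
  "deltas": [
    {"offset": [-10, 0, 0], "turn": 0},
    {"offset": [-10, 0, 0], "turn": 0},
    {"offset": [-5, 0, 0], "turn": 0},
    {"offset": [0, 0, 0], "turn": 0}
  ]
}}

```text
t: 6.0
tool_pos: [0.4308, -0.1064, 0.0386]
tcp_rot: [0.712, -0.702, 0.01, -0.031]
ft_force: [0.0, -0.2, 0.4]
width: 0.0005
```

```bash
python3 - <<'E'
from h import *
state()
from workcell import vision
for n in ("top","side"):
    p=vision.read_camera(n)["pixels"][:,:,::-1]
    a=p[150:310,260:460] if n=="top" else p[150:310,190:390]
    cv2.imwrite(f"pics/{n}2.png",cv2.resize(a,(750,600),interpolation=cv2.INTER_CUBIC))
state()
E
```

```text
t 6.0 fix [-99.7 -12.2  38.6] yaw-rel 0.0 Ff [ 0.03 -0.21  0.41] w 0.0005 tilt [ 0.029  0.013 -0.999] q [-0.56  0.1   0.76  2.2  -0.11  0.85  0.21]
t 6.1 fix [-99.1 -12.3  38.7] yaw-rel 0.0 Ff [-1.13  0.52  0.33] w 0.0004 tilt [ 0.03   0.013 -0.999] q [-0.56  0.1   0.76  2.2  -0.11  0.85  0.21]
```

View pics/side2.png

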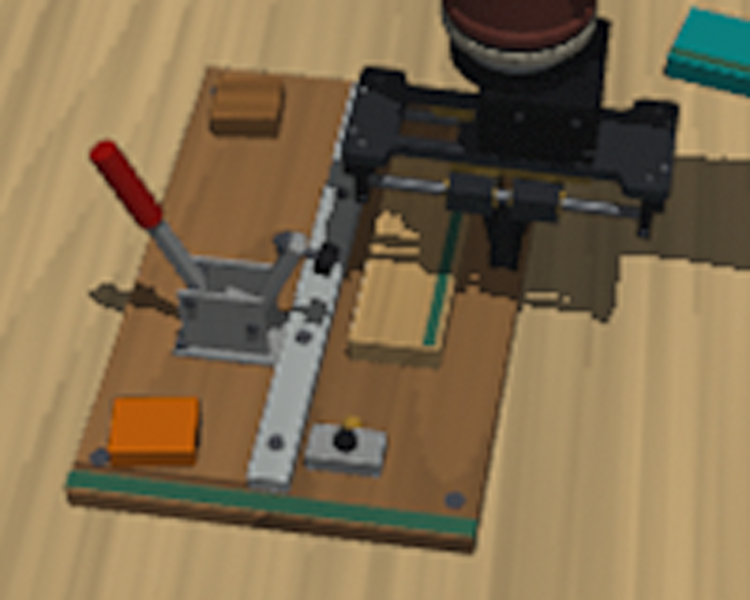

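{"name": "move_arm", "arguments": {
  "deltas": [
    {"offset": [0, 4, 0], "turn": 0},
    {"offset": [0, 4, 0], "turn": 0},
    {"offset": [0, 3, 0], "turn": 0},
    {"offset": [0, 0, 0], "turn": 0}
  ]
}}

```text
t: 6.6
tool_pos: [0.4322, -0.1065, 0.0268]
tcp_rot: [0.711, -0.702, 0.01, -0.031]
ft_force: [0.0, 0.7, -0.2]
width: 0.0005
```

```bash
python3 - <<'E'
from h import *
state()
E
```

```text
t 6.6 fix [-98.3 -12.2  26.8] yaw-rel 0.02 Ff [-0.01  0.65 -0.15] w 0.0005 tilt [ 0.029  0.012 -0.999] q [-0.55  0.13  0.76  2.21 -0.14  0.82  0.24]
```

{"name": "move_arm", "arguments": {
  "deltas": [
    {"offset": [4, 0, 0], "turn": 0},
    {"offset": [3, 0, 0], "turn": 0},
    {"offset": [3, 0, 0], "turn": 0},
    {"offset": [3, 0, 0], "turn": 0},
    {"offset": [3, 0, 0], "turn": 0},
    {"offset": [2, 0, 0], "turn": 0}
  ]
}}

```text
t: 7.35
tool_pos: [0.4515, -0.1076, 0.0275]
tcp_rot: [0.711, -0.702, 0.01, -0.031]
ft_force: [-1.2, 0.5, 1.1]
width: 0.0006
```

```bash
python3 - <<'E'
from h import *
state()
E
```

```text
t 7.35 fix [-78.9 -12.2  27.5] yaw-rel 0.03 Ff [-1.2   0.42  1.1 ] w 0.0006 tilt [ 0.029  0.012 -0.999] q [-0.54  0.17  0.75  2.16 -0.18  0.83  0.27]
```

{"name": "move_arm", "arguments": {
  "deltas": [
    {"offset": [2, 0, 0], "turn": 0},
    {"offset": [2, 0, 0], "turn": 0}
  ]
}}

```text
t: 7.6
tool_pos: [0.4551, -0.1078, 0.0274]
tcp_rot: [0.711, -0.702, 0.011, -0.03]
ft_force: [-2.9, -1.2, 0.7]
width: 0.0003
```

{"name": "move_arm", "arguments": {
  "deltas": [
    {"offset": [2, 0, 0], "turn": 0}
  ]
}}

```text
t: 7.72
tool_pos: [0.457, -0.1079, 0.0274]
tcp_rot: [0.711, -0.702, 0.011, -0.03]
ft_force: [-1.4, 0.1, 0.5]
width: 0.0006
```

{"name": "move_arm", "arguments": {
  "deltas": [
    {"offset": [1, 0, 0], "turn": 0}
  ]
}}

```text
t: 7.85
tool_pos: [0.4582, -0.108, 0.0274]
tcp_rot: [0.711, -0.702, 0.011, -0.03]
ft_force: [-1.0, 0.7, 1.1]
width: 0.0002
```

{"name": "move_arm", "arguments": {
  "deltas": [
    {"offset": [1, 0, 0], "turn": 0}
  ]
}}

```text
t: 7.98
tool_pos: [0.4591, -0.108, 0.0274]
tcp_rot: [0.711, -0.702, 0.011, -0.03]
ft_force: [-1.8, -0.4, 1.7]
width: 0.0003
```

{"name": "move_arm", "arguments": {
  "deltas": [
    {"offset": [1, 0, 0], "turn": 0}
  ]
}}

```text
t: 8.1
tool_pos: [0.4602, -0.1081, 0.0274]
tcp_rot: [0.711, -0.702, 0.011, -0.03]
ft_force: [-1.3, 1.5, 0.2]
width: 0.0009
```

{"name": "move_arm", "arguments": {
  "deltas": [
    {"offset": [1, 0, 0], "turn": 0}
  ]
}}

```text
t: 8.22
tool_pos: [0.4613, -0.1081, 0.0274]
tcp_rot: [0.711, -0.702, 0.011, -0.03]
ft_force: [-0.1, 0.7, -0.3]
width: 0.0008
```

```bash
python3 - <<'E'
from h import *
state()
from workcell import vision
for n in ("top","side"):
    p=vision.read_camera(n)["pixels"][:,:,::-1]
    a=p[150:310,260:460] if n=="top" else p[150:310,190:390]
    cv2.imwrite(f"pics/{n}3.png",cv2.resize(a,(750,600),interpolation=cv2.INTER_CUBIC))
E
```

```text
t 8.22 fix [-69.1 -12.2  27.4] yaw-rel 0.02 Ff [-0.12  0.65 -0.34] w 0.0008 tilt [ 0.028  0.012 -1.   ] q [-0.53  0.2   0.74  2.14 -0.21  0.84  0.28]
```

View pics/side3.png

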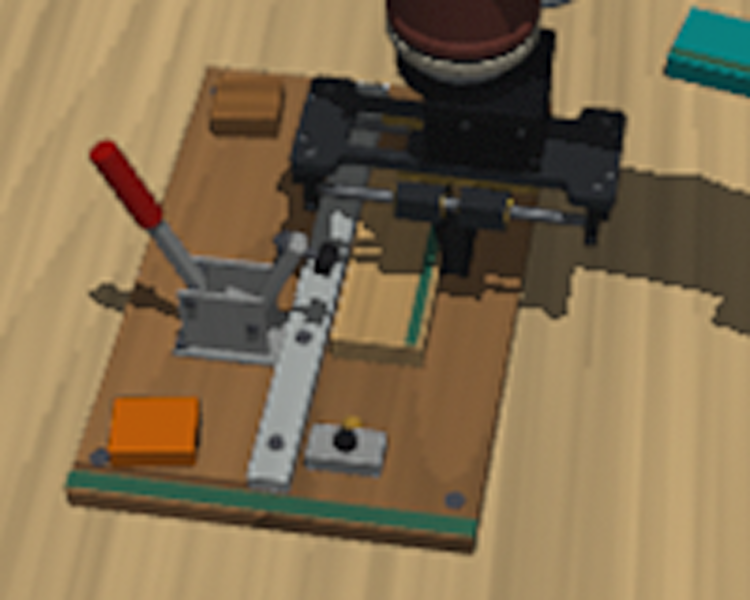

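View pics/top3.png

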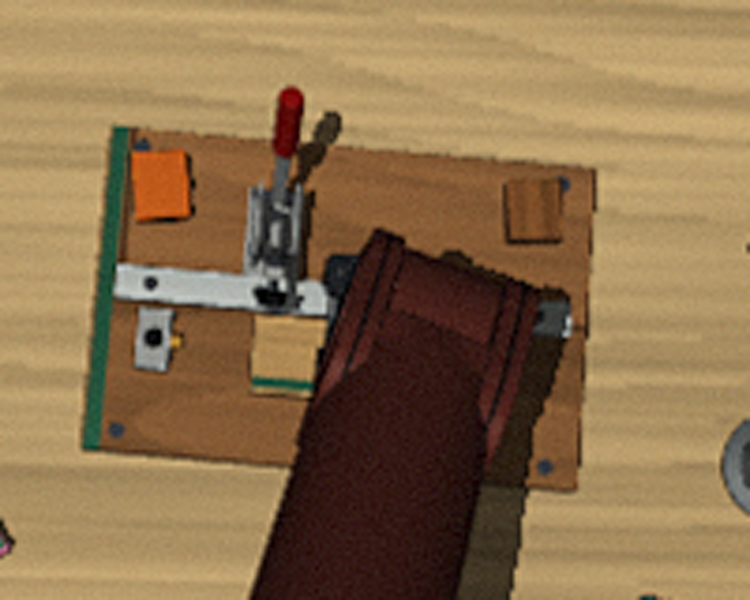

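The blank (top crop 250–320, 318–395) has moved toward the fence and has a few mm left to go. The arm (side crop 290,240) is clear of the gripper.

{"name": "move_arm", "arguments": {
  "deltas": [
    {"offset": [1, 0, 0], "turn": 0},
    {"offset": [1, 0, 0], "turn": 0}
  ]
}}

```text
t: 8.57
tool_pos: [0.4636, -0.1082, 0.0275]
tcp_rot: [0.711, -0.702, 0.011, -0.03]
ft_force: [-1.4, -0.4, 0.1]
width: 0.0003
```

{"name": "move_arm", "arguments": {
  "deltas": [
    {"offset": [1, 0, 0], "turn": 0}
  ]
}}

```text
t: 8.7
tool_pos: [0.4646, -0.1083, 0.0275]
tcp_rot: [0.711, -0.702, 0.011, -0.03]
ft_force: [-1.1, 1.1, -0.9]
width: 0.0002
```

{"name": "move_arm", "arguments": {
  "deltas": [
    {"offset": [1, 0, 0], "turn": 0}
  ]
}}

```text
t: 8.82
tool_pos: [0.4656, -0.1083, 0.0275]
tcp_rot: [0.711, -0.702, 0.011, -0.03]
ft_force: [-1.0, 0.1, -0.9]
width: 0.0001
```

{"name": "move_arm", "arguments": {
  "deltas": [
    {"offset": [1, 0, 0], "turn": 0}
  ]
}}

```text
t: 8.95
tool_pos: [0.4661, -0.1083, 0.0274]
tcp_rot: [0.711, -0.702, 0.011, -0.03]
ft_force: [-6.7, 0.7, 5.2]
width: 0.0003
```

{"name": "move_arm", "arguments": {
  "deltas": [
    {"offset": [-3, 0, 0], "turn": 0},
    {"offset": [-5, 0, 0], "turn": 0},
    {"offset": [0, -8, 0], "turn": 0},
    {"offset": [0, -12, 0], "turn": 0},
    {"offset": [0, -12, 0], "turn": 0},
    {"offset": [4, 0, -14], "turn": 0},
    {"offset": [4, 0, -16], "turn": 0},
    {"offset": [6, 0, -16], "turn": 0},
    {"offset": [6, 0, -16], "turn": 0},
    {"offset": [6, 0, -16], "turn": 0},
    {"offset": [6, 0, -16], "turn": 0},
    {"offset": [6, 0, -10], "turn": 0},
    {"offset": [4, 0, -4], "turn": 0},
    {"offset": [0, 0, 0], "turn": 0}
  ]
}}

```text
t: 10.7
tool_pos: [0.4988, -0.221, 0.0697]
tcp_rot: [0.712, -0.702, 0.006, -0.033]
ft_force: [-0.1, -0.4, -0.5]
width: 0.0005
```

```bash
python3 - <<'E'
from h import *
state()
from workcell import vision
for n in ("top","side"):
    p=vision.read_camera(n)["pixels"][:,:,::-1]
    a=p[150:310,260:460] if n=="top" else p[150:310,190:390]
    cv2.imwrite(f"pics/{n}4.png",cv2.resize(a,(750,600),interpolation=cv2.INTER_CUBIC))
E
```

```text
t 10.7 fix [ -25.1 -122.7   69.7] yaw-rel 0.18 Ff [-0.12 -0.41 -0.48] w 0.0005 tilt [ 0.038  0.014 -0.999] q [-0.33  0.3   0.79  1.95 -0.29  0.97  0.55]
```

View pics/side4.png

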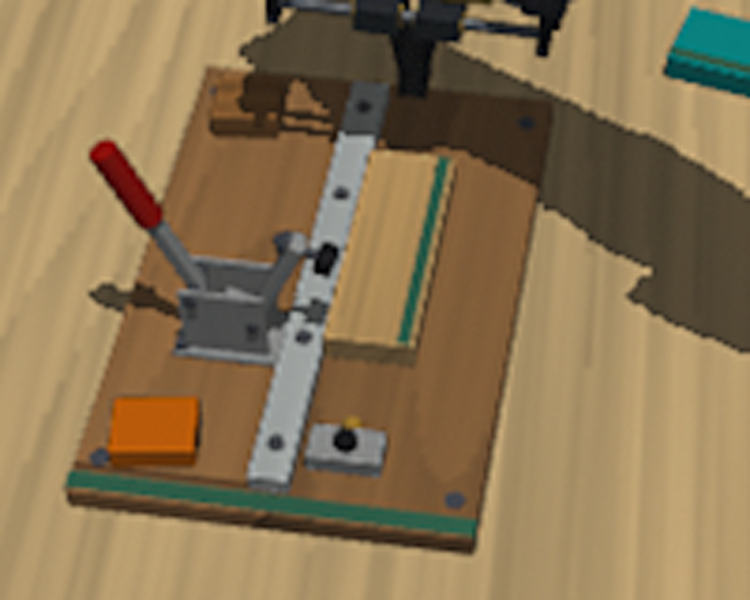

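View pics/top4.png

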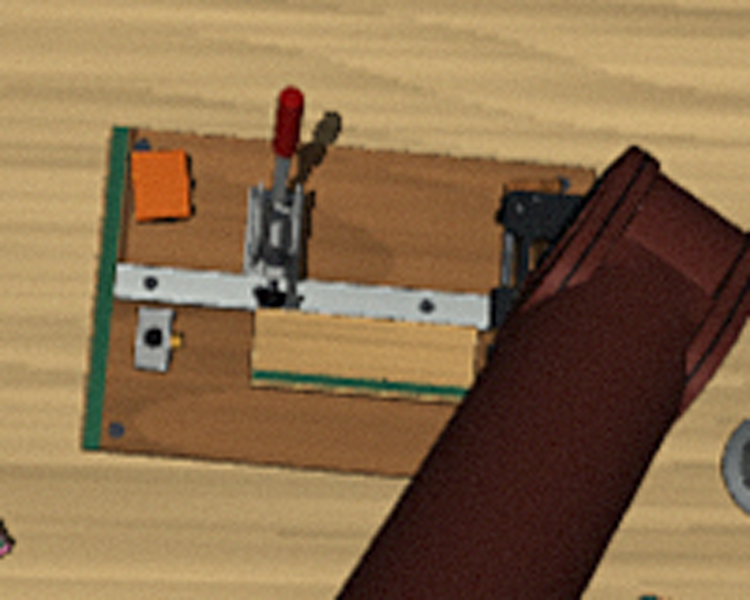

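The blank now lies flush along the fence (top crop 255–475, 312–395), and the tool is behind its −y end.

{"name": "move_arm", "arguments": {
  "deltas": [
    {"offset": [-1, 8, 0], "turn": 0},
    {"offset": [-1, 8, 0], "turn": 0},
    {"offset": [0, 8, 0], "turn": 0},
    {"offset": [0, 8, 0], "turn": 0},
    {"offset": [0, 6, 0], "turn": 0},
    {"offset": [0, 4, 0], "turn": 0},
    {"offset": [0, 0, 0], "turn": 0}
  ]
}}

```text
t: 11.68
tool_pos: [0.4973, -0.2184, 0.0236]
tcp_rot: [0.712, -0.701, 0.006, -0.031]
ft_force: [-0.5, 0.1, 0.9]
width: 0.0007
```

```bash
python3 - <<'E'
from h import *
state()
E
```

```text
t 11.68 fix [ -26.8 -120.2   23.6] yaw-rel 0.27 Ff [-0.47  0.08  0.88] w 0.0007 tilt [ 0.036  0.015 -0.999] q [-0.29  0.37  0.75  1.99 -0.36  0.88  0.61]
```

{"name": "move_arm", "arguments": {
  "deltas": [
    {"offset": [-1, -2, 3], "turn": 0.3},
    {"offset": [0, 0, 4], "turn": 0},
    {"offset": [0, 0, 4], "turn": 0},
    {"offset": [0, 0, 4], "turn": 0},
    {"offset": [0, 0, 4], "turn": 0},
    {"offset": [0, 0, 4], "turn": 0}
  ]
}}

```text
t: 12.42
tool_pos: [0.498, -0.1942, 0.0269]
tcp_rot: [0.712, -0.701, 0.008, -0.034]
ft_force: [0.1, -0.3, -0.7]
width: 0.0005
```

```bash
python3 - <<'E'
from h import *
state()
E
```

```text
t 12.43 fix [-27.4 -95.9  26.9] yaw-rel -0.06 Ff [ 0.13 -0.28 -0.7 ] w 0.0005 tilt [ 0.038  0.015 -0.999] q [-0.34  0.34  0.76  2.01 -0.34  0.88  0.54]
```

{"name": "move_arm", "arguments": {
  "deltas": [
    {"offset": [0, 0, 3], "turn": 0},
    {"offset": [0, 0, 3], "turn": 0},
    {"offset": [0, 0, 3], "turn": 0}
  ]
}}

```text
t: 12.8
tool_pos: [0.4985, -0.1846, 0.027]
tcp_rot: [0.712, -0.701, 0.008, -0.034]
ft_force: [-0.1, -1.1, -1.2]
width: 0.0003
```

```bash
python3 - <<'E'
from h import *
state()
from workcell import vision
for n in ("top","side"):
    p=vision.read_camera(n)["pixels"][:,:,::-1]
    a=p[150:310,260:460] if n=="top" else p[150:310,190:390]
    cv2.imwrite(f"pics/{n}5.png",cv2.resize(a,(750,600),interpolation=cv2.INTER_CUBIC))
E
```

```text
t 12.8 fix [-27.5 -86.4  27. ] yaw-rel -0.06 Ff [-0.01 -1.14 -1.2 ] w 0.0003 tilt [ 0.038  0.014 -0.999] q [-0.36  0.34  0.76  2.02 -0.34  0.87  0.52]
```

View pics/side5.png

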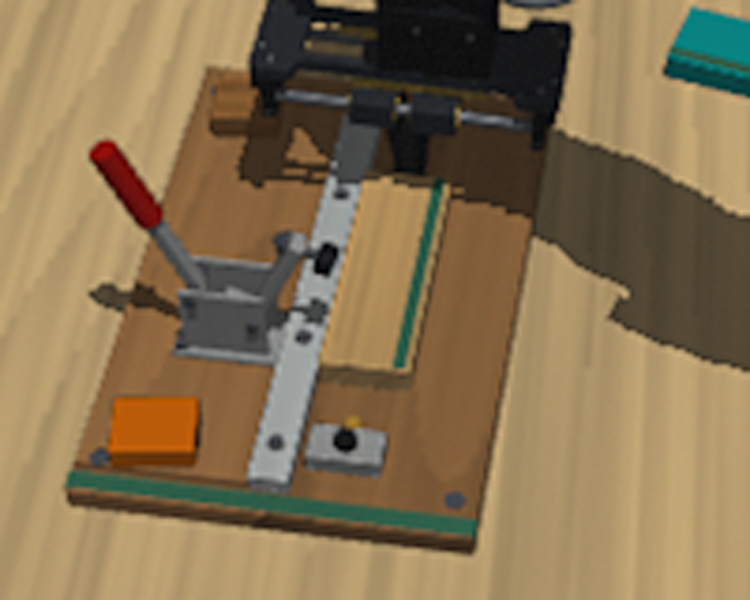

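{"name": "move_arm", "arguments": {
  "deltas": [
    {"offset": [0, 0, 4], "turn": 0},
    {"offset": [0, 0, 4], "turn": 0},
    {"offset": [0, 0, 4], "turn": 0},
    {"offset": [0, 0, 3], "turn": 0}
  ]
}}

```text
t: 13.4
tool_pos: [0.4995, -0.1687, 0.0273]
tcp_rot: [0.712, -0.701, 0.008, -0.034]
ft_force: [-0.2, -0.0, 0.1]
width: 0.0004
```

```bash
python3 - <<'E'
from h import *
state()
from workcell import vision
for n in ("top","side"):
    p=vision.read_camera(n)["pixels"][:,:,::-1]
    a=p[150:310,260:460] if n=="top" else p[190:290,240:365]
    cv2.imwrite(f"pics/{n}6.png",cv2.resize(a,(750,600),interpolation=cv2.INTER_CUBIC))
E
```

```text
t 13.4 fix [-27.5 -70.4  27.3] yaw-rel -0.06 Ff [-0.15 -0.04  0.07] w 0.0004 tilt [ 0.038  0.015 -0.999] q [-0.4   0.33  0.76  2.03 -0.33  0.87  0.48]
```

View pics/side6.png

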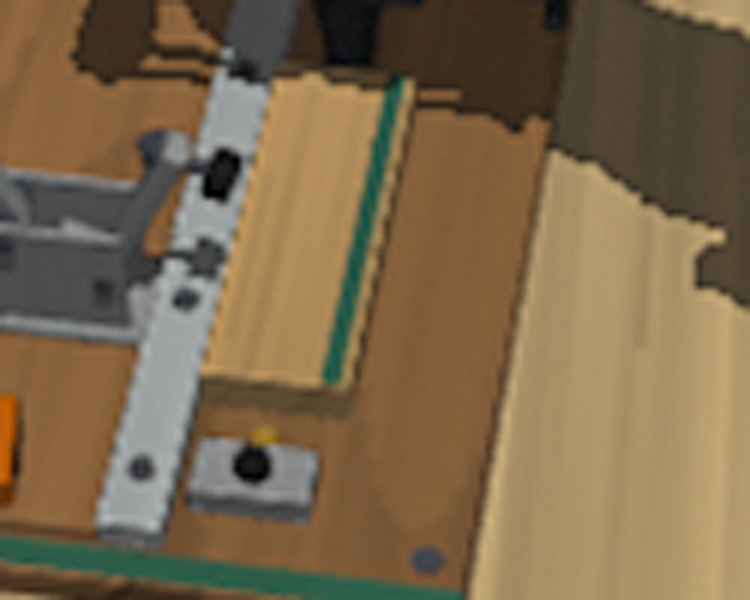

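View pics/top6.png

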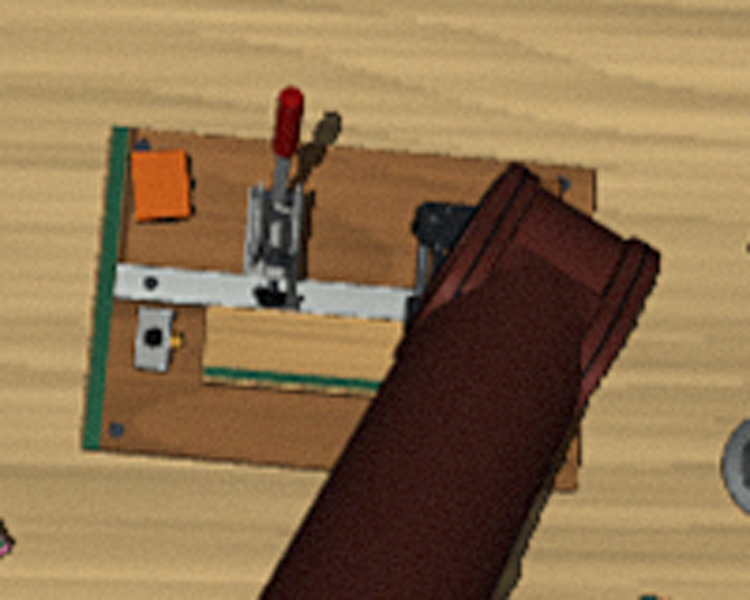

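About 15 mm remain to the brass tip (top crop, front edge at column 205, tip at column 182). I'll slow down for the last part.

{"name": "move_arm", "arguments": {
  "deltas": [
    {"offset": [0, 0, 3], "turn": 0},
    {"offset": [0, 0, 3], "turn": 0},
    {"offset": [0, 0, 2], "turn": 0}
  ]
}}

```text
t: 13.88
tool_pos: [0.4999, -0.1603, 0.0274]
tcp_rot: [0.712, -0.701, 0.008, -0.034]
ft_force: [0.1, -0.6, -0.8]
width: 0.0006
```

{"name": "move_arm", "arguments": {
  "deltas": [
    {"offset": [0, 0, 1], "turn": 0}
  ]
}}

```text
t: 14.0
tool_pos: [0.5, -0.1592, 0.0274]
tcp_rot: [0.712, -0.701, 0.008, -0.034]
ft_force: [0.2, -0.7, -1.1]
width: -0.0002
```

{"name": "move_arm", "arguments": {
  "deltas": [
    {"offset": [0, 0, 1], "turn": 0}
  ]
}}

```text
t: 14.12
tool_pos: [0.5001, -0.1581, 0.0275]
tcp_rot: [0.712, -0.701, 0.008, -0.034]
ft_force: [-0.6, -0.2, -0.2]
width: 0.0006
```

{"name": "move_arm", "arguments": {
  "deltas": [
    {"offset": [0, 0, 1], "turn": 0}
  ]
}}

```text
t: 14.25
tool_pos: [0.5001, -0.1571, 0.0275]
tcp_rot: [0.712, -0.701, 0.008, -0.034]
ft_force: [0.1, -0.8, -0.7]
width: 0.0003
```

{"name": "move_arm", "arguments": {
  "deltas": [
    {"offset": [0, 0, 1], "turn": 0}
  ]
}}

```text
t: 14.38
tool_pos: [0.5002, -0.1561, 0.0275]
tcp_rot: [0.712, -0.701, 0.008, -0.034]
ft_force: [-0.4, -0.9, -0.8]
width: 0.0003
```

{"name": "move_arm", "arguments": {
  "deltas": [
    {"offset": [0, 0, 1], "turn": 0}
  ]
}}

```text
t: 14.5
tool_pos: [0.5002, -0.1551, 0.0275]
tcp_rot: [0.712, -0.701, 0.008, -0.034]
ft_force: [-0.2, -0.8, -0.7]
width: 0.0004
```

{"name": "move_arm", "arguments": {
  "deltas": [
    {"offset": [0, 0, 1], "turn": 0}
  ]
}}

```text
t: 14.62
tool_pos: [0.5003, -0.154, 0.0275]
tcp_rot: [0.712, -0.701, 0.008, -0.034]
ft_force: [-0.5, -1.3, -0.2]
width: 0.0005
```

{"name": "move_arm", "arguments": {
  "deltas": [
    {"offset": [0, 0, 1], "turn": 0}
  ]
}}

```text
t: 14.75
tool_pos: [0.5003, -0.153, 0.0275]
tcp_rot: [0.712, -0.701, 0.008, -0.034]
ft_force: [0.3, -1.5, -0.4]
width: 0.0005
```

{"name": "move_arm", "arguments": {
  "deltas": [
    {"offset": [0, 0, 1], "turn": 0}
  ]
}}

```text
t: 14.88
tool_pos: [0.5004, -0.1521, 0.0276]
tcp_rot: [0.712, -0.701, 0.008, -0.034]
ft_force: [0.3, -3.9, -0.5]
width: 0.0006
```

{"name": "move_arm", "arguments": {
  "deltas": [
    {"offset": [0, 0, 1], "turn": 0}
  ]
}}

```text
t: 15.0
tool_pos: [0.5004, -0.152, 0.0277]
tcp_rot: [0.712, -0.702, 0.008, -0.034]
ft_force: [-0.1, -7.1, -0.6]
width: 0.0003
```

```bash
python3 - <<'E'
from h import *
state()
from workcell import vision
for n in ("top","side"):
    p=vision.read_camera(n)["pixels"][:,:,::-1]
    a=p[210:270,280:355] if n=="top" else p[190:290,240:365]
    cv2.imwrite(f"pics/{n}7.png",cv2.resize(a,(750,600),interpolation=cv2.INTER_CUBIC))
E
```

```text
t 15.0 fix [-27.5 -53.7  27.7] yaw-rel -0.1 Ff [ 0.27 -7.06 -0.61] w 0.0003 tilt [ 0.038  0.013 -0.999] q [-0.43  0.31  0.76  2.04 -0.31  0.86  0.44]
```

View pics/side7.png

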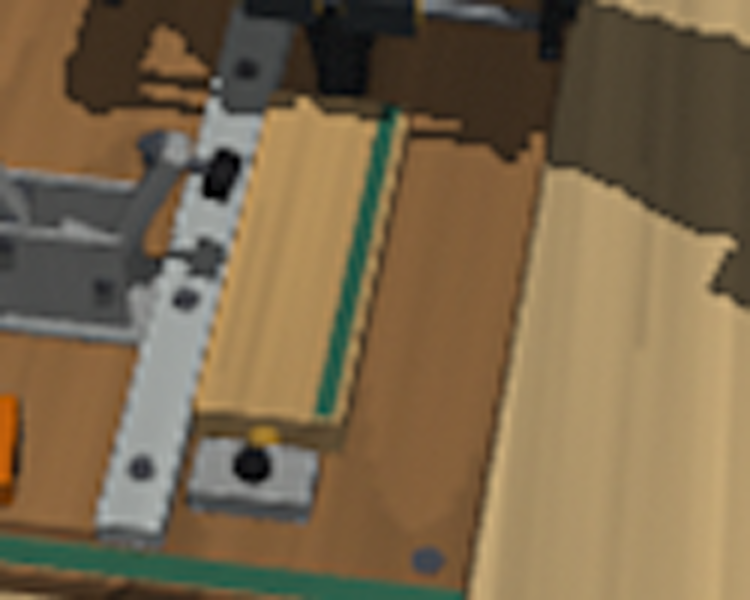

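View pics/top7.png

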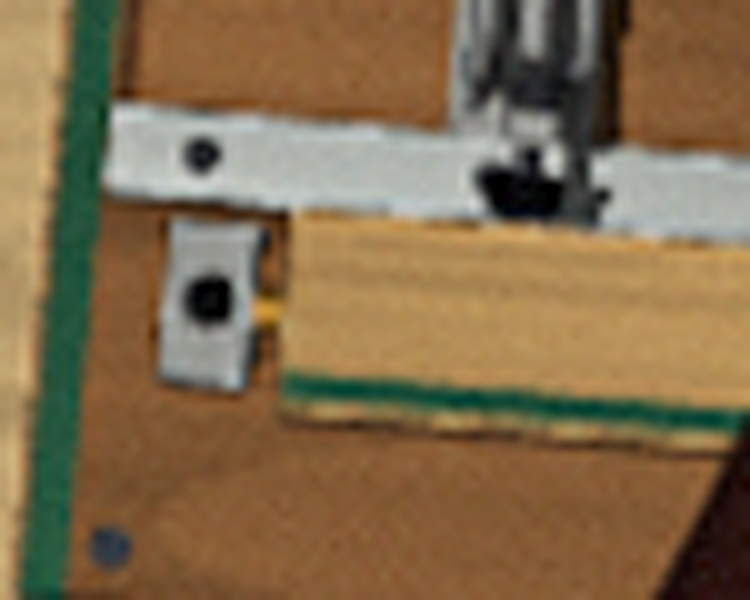

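The blank is against the brass tip (force about 7 N, top crop 283,310). I'll press it once more onto the fence.

{"name": "move_arm", "arguments": {
  "deltas": [
    {"offset": [0, 0, -3], "turn": 0},
    {"offset": [0, 0, -5], "turn": 0},
    {"offset": [0, -10, 0], "turn": 0},
    {"offset": [0, -12, 0], "turn": 0},
    {"offset": [0, -12, 0], "turn": 0},
    {"offset": [-14, 0, 10], "turn": 0},
    {"offset": [-14, 0, 14], "turn": 0},
    {"offset": [-14, 0, 14], "turn": 0},
    {"offset": [-12, 0, 12], "turn": 0},
    {"offset": [-5, 0, 6], "turn": 0},
    {"offset": [0, 0, 0], "turn": 0}
  ]
}}

```text
t: 16.48
tool_pos: [0.4442, -0.0991, 0.0676]
tcp_rot: [0.713, -0.7, 0.005, -0.036]
ft_force: [0.3, -0.4, 0.4]
width: 0.0004
```

```bash
python3 - <<'E'
from h import *
state()
E
```

```text
t 16.48 fix [-86.8  -4.1  67.6] yaw-rel -0.08 Ff [ 0.33 -0.35  0.42] w 0.0004 tilt [ 0.044  0.016 -0.999] q [-0.62  0.05  0.79  2.16 -0.07  0.9   0.15]
```

{"name": "move_arm", "arguments": {
  "deltas": [
    {"offset": [0, 6, 0], "turn": 0},
    {"offset": [0, 7, 0], "turn": 0},
    {"offset": [0, 7, 0], "turn": 0},
    {"offset": [0, 7, 0], "turn": 0},
    {"offset": [0, 6, 0], "turn": 0},
    {"offset": [0, 3, 0], "turn": 0},
    {"offset": [0, 0, 0], "turn": 0}
  ]
}}

```text
t: 17.35
tool_pos: [0.4464, -0.1003, 0.0286]
tcp_rot: [0.712, -0.701, 0.006, -0.037]
ft_force: [0.8, -0.1, -0.4]
width: 0.0006
```

```bash
python3 - <<'E'
from h import *
state()
E
```

```text
t 17.35 fix [-84.5  -5.2  28.6] yaw-rel -0.18 Ff [ 0.81 -0.06 -0.41] w 0.0006 tilt [ 0.043  0.014 -0.999] q [-0.59  0.15  0.78  2.19 -0.17  0.81  0.24]
```

{"name": "move_arm", "arguments": {
  "deltas": [
    {"offset": [4, 0, 0], "turn": 0},
    {"offset": [4, 0, 0], "turn": 0},
    {"offset": [4, 0, 0], "turn": 0},
    {"offset": [2, 0, 0], "turn": 0},
    {"offset": [1, 0, 0], "turn": 0}
  ]
}}

```text
t: 17.98
tool_pos: [0.4632, -0.1011, 0.03]
tcp_rot: [0.712, -0.701, 0.006, -0.037]
ft_force: [0.5, 0.0, -0.3]
width: 0.0005
```

{"name": "move_arm", "arguments": {
  "deltas": [
    {"offset": [1, 0, 0], "turn": 0}
  ]
}}

```text
t: 18.1
tool_pos: [0.4642, -0.1012, 0.03]
tcp_rot: [0.712, -0.701, 0.006, -0.037]
ft_force: [-0.2, -0.8, 0.2]
width: 0.0005
```

{"name": "move_arm", "arguments": {
  "deltas": [
    {"offset": [1, 0, 0], "turn": 0}
  ]
}}

```text
t: 18.23
tool_pos: [0.4652, -0.1013, 0.03]
tcp_rot: [0.712, -0.701, 0.006, -0.037]
ft_force: [-0.3, 0.5, 0.3]
width: 0.0006
```

{"name": "move_arm", "arguments": {
  "deltas": [
    {"offset": [1, 0, 0], "turn": 0}
  ]
}}

```text
t: 18.35
tool_pos: [0.4662, -0.1013, 0.0301]
tcp_rot: [0.712, -0.701, 0.006, -0.037]
ft_force: [-0.7, 0.1, -0.4]
width: 0.0001
```

{"name": "move_arm", "arguments": {
  "deltas": [
    {"offset": [1, 0, 0], "turn": 0}
  ]
}}

```text
t: 18.48
tool_pos: [0.4664, -0.1014, 0.0299]
tcp_rot: [0.712, -0.701, 0.006, -0.037]
ft_force: [-5.8, -0.2, 4.3]
width: 0.0006
```

{"name": "move_arm", "arguments": {
  "deltas": [
    {"offset": [0.5, 0, 0], "turn": 0}
  ]
}}

```text
t: 18.6
tool_pos: [0.4664, -0.1014, 0.0298]
tcp_rot: [0.712, -0.701, 0.007, -0.036]
ft_force: [-3.1, 0.5, 2.4]
width: 0.0006
```

{"name": "move_arm", "arguments": {
  "deltas": [
    {"offset": [-4, 0, 0], "turn": 0},
    {"offset": [-8, 0, 0], "turn": 0},
    {"offset": [0, -15, 0], "turn": 0},
    {"offset": [0, -22, 0], "turn": 0},
    {"offset": [0, -25, 0], "turn": 0},
    {"offset": [0, -25, 0], "turn": 0},
    {"offset": [0, -25, 0], "turn": 0},
    {"offset": [0, -25, 0], "turn": 0},
    {"offset": [0, -25, 0], "turn": 0},
    {"offset": [0, -20, 0], "turn": 0},
    {"offset": [0, -15, 0], "turn": 0},
    {"offset": [0, 0, 0], "turn": 0}
  ]
}}

```text
t: 20.1
tool_pos: [0.4418, -0.1042, 0.2314]
tcp_rot: [0.713, -0.7, 0.006, -0.039]
ft_force: [-0.4, 0.5, -0.4]
width: 0.0005
```

```bash
python3 - <<'E'
from h import *
plan([[80,54,230,0]],step=22)
from workcell import vision
for n in ("top","side"):
    p=vision.read_camera(n)["pixels"][:,:,::-1]
    a=p[150:310,260:460] if n=="top" else p[150:310,190:390]
    cv2.imwrite(f"pics/{n}8.png",cv2.resize(a,(750,600),interpolation=cv2.INTER_CUBIC))
E
```

```text
t 20.1 fix [-88.8  -9.3 231.4] yaw-rel -0.29 Ff [-0.44  0.51 -0.38] w 0.0005 tilt [ 0.047  0.017 -0.999] q [-0.65 -0.2   0.72  1.96  0.12  1.29 -0.03]
9
{"offset":[19.0, 0.0, 7.0],"turn":-0.0},{"offset":[19.0, 0.0, 7.0],"turn":-0.0},{"offset":[19.0, 0.0, 7.0],"turn":-0.0},{"offset":[19.0, 0.0, 7.0],"turn":-0.0},{"offset":[19.0, 0.0, 7.0],"turn":-0.0},{"offset":[19.0, 0.0, 7.0],"turn":-0.0},{"offset":[19.0, 0.0, 7.0],"turn":-0.0},{"offset":[19.0, 0.0, 7.0],"turn":-0.0},{"offset":[19.0, 0.0, 7.0],"turn":-0.0}
```

View pics/side8.png

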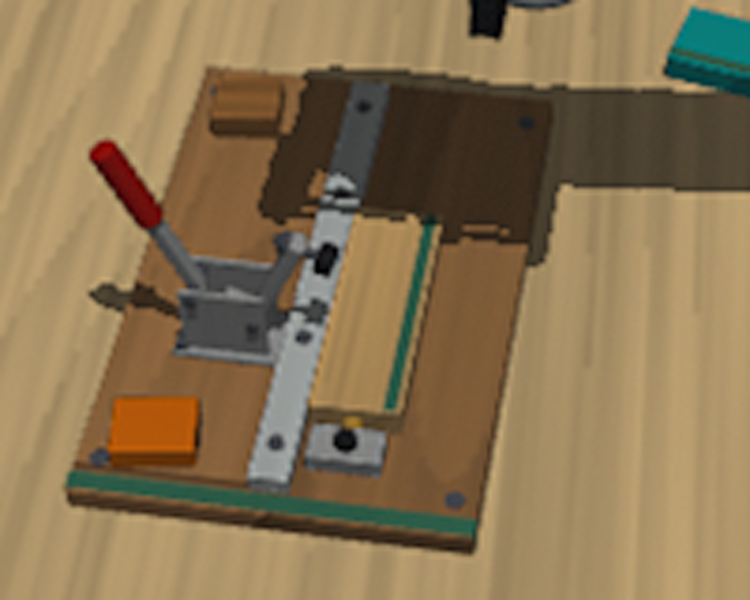

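View pics/top8.png

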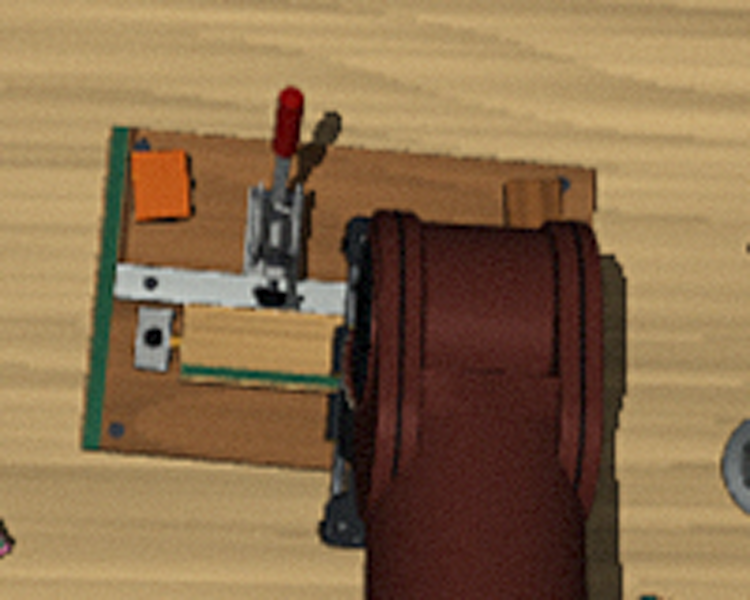

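The blank is home (side crop, end edge at 350,412 touching the brass). Now the handle.

{"name": "move_arm", "arguments": {
  "deltas": [
    {"offset": [15, 0, 6], "turn": 0},
    {"offset": [19, 1, 7], "turn": 0},
    {"offset": [19, 1, 7], "turn": 0},
    {"offset": [19, 1, 7], "turn": 0},
    {"offset": [19, 1, 7], "turn": 0},
    {"offset": [19, 1, 7], "turn": 0},
    {"offset": [19, 1, 7], "turn": 0},
    {"offset": [17, 1, 7], "turn": 0},
    {"offset": [10, 0, 4], "turn": 0},
    {"offset": [0, 0, 0], "turn": 0}
  ]
}}

```text
t: 21.45
tool_pos: [0.6009, -0.0538, 0.2184]
tcp_rot: [0.711, -0.702, 0.012, -0.033]
ft_force: [0.2, -0.3, 0.4]
width: 0.0006
```

```bash
python3 - <<'E'
from h import *
state()
from workcell import vision
for n in ("top","side"):
    p=vision.read_camera(n)["pixels"][:,:,::-1]
    a=p[150:310,260:460] if n=="top" else p[130:290,170:370]
    cv2.imwrite(f"pics/{n}9.png",cv2.resize(a,(750,600),interpolation=cv2.INTER_CUBIC))
E
```

```text
t 21.45 fix [ 67.1  50.2 218.4] yaw-rel -0.33 Ff [ 0.17 -0.29  0.35] w 0.0006 tilt [ 0.029  0.011 -1.   ] q [-0.62  0.27  0.78  1.65 -0.21  1.28  0.13]
```

View pics/side9.png

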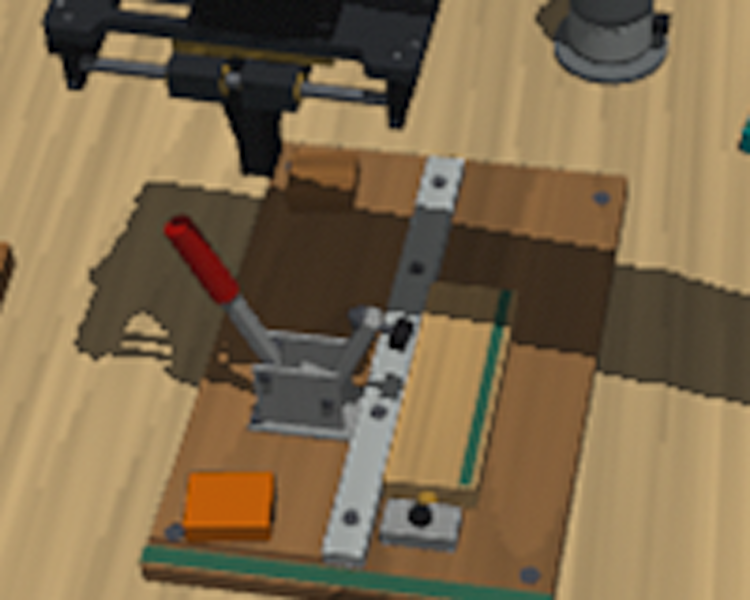

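{"name": "move_arm", "arguments": {
  "deltas": [
    {"offset": [0, 8, 1], "turn": 0},
    {"offset": [0, 10, 1], "turn": 0},
    {"offset": [0, 10, 1], "turn": 0},
    {"offset": [0, 10, 0], "turn": 0},
    {"offset": [0, 10, 0], "turn": 0},
    {"offset": [0, 8, 0], "turn": 0},
    {"offset": [0, 4, 0], "turn": 0},
    {"offset": [0, 0, 0], "turn": 0}
  ]
}}

```text
t: 22.55
tool_pos: [0.601, -0.0509, 0.1543]
tcp_rot: [0.711, -0.702, 0.013, -0.033]
ft_force: [0.2, 0.4, -0.0]
width: 0.0005
```

```bash
python3 - <<'E'
from h import *
print(proj("side",[0.6009,-0.0538,0.2184]),"seen 239.9,175.9")
o,_,_=state()
print("tcp side",proj("side",o["tool_pos"]),"top",proj("top",o["tool_pos"]))
from workcell import vision
for n in ("top","side"):
    p=vision.read_camera(n)["pixels"][:,:,::-1]
    a=p[150:310,260:460] if n=="top" else p[130:290,170:370]
    cv2.imwrite(f"pics/{n}10.png",cv2.resize(a,(750,600),interpolation=cv2.INTER_CUBIC))
E
```

```text
[[239.01545873 173.68963849]] seen 239.9,175.9
t 22.55 fix [ 67.   53.1 154.3] yaw-rel -0.43 Ff [ 0.14  0.45 -0.03] w 0.0005 tilt [ 0.029  0.013 -1.   ] q [-0.6   0.32  0.76  1.73 -0.26  1.16  0.16]
tcp side [[242.0992978  196.67137265]] top [[335.65807679 198.32910729]]
```

View pics/side10.png

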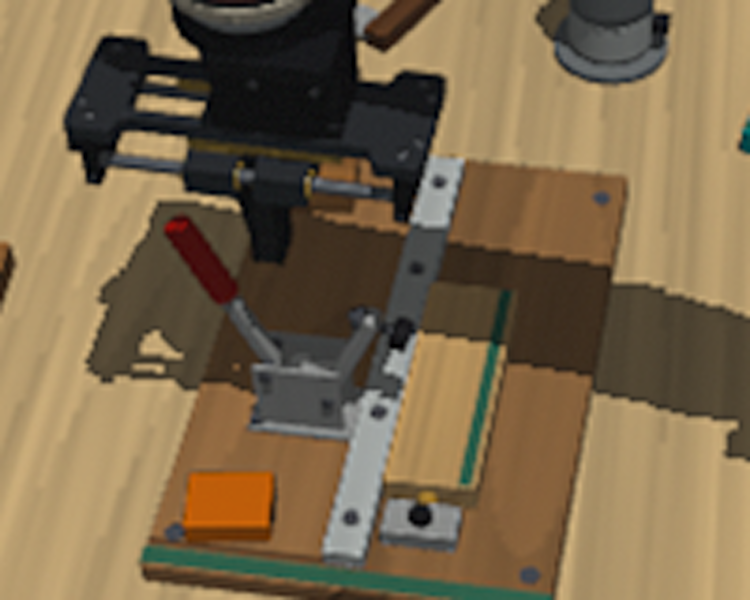

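View pics/top10.png

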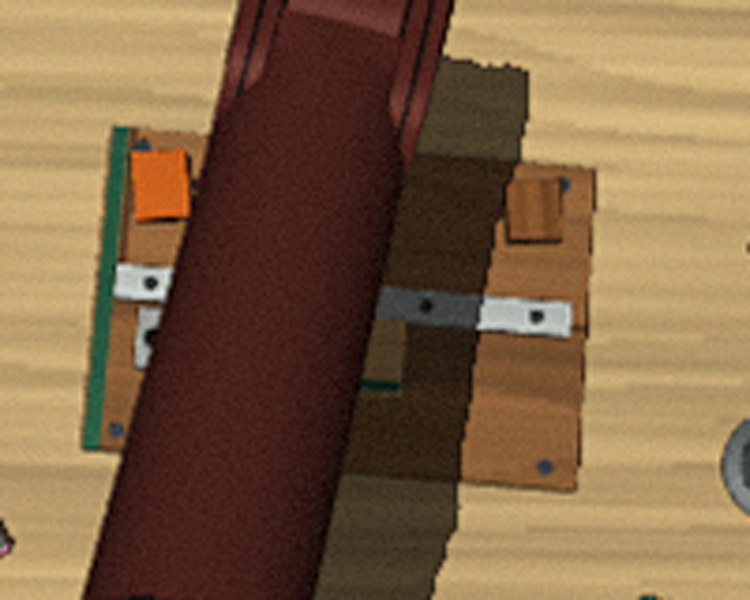

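{"name": "move_arm", "arguments": {
  "deltas": [
    {"offset": [5, 0, 0], "turn": 0},
    {"offset": [5, 1, 0], "turn": 0},
    {"offset": [5, 1, 0], "turn": 0},
    {"offset": [4, 1, 0], "turn": -0.4},
    {"offset": [0, 0, 0], "turn": 0}
  ]
}}

```text
t: 23.28
tool_pos: [0.6224, -0.0522, 0.1529]
tcp_rot: [0.712, -0.702, 0.009, -0.031]
ft_force: [-0.4, -0.1, 0.2]
width: 0.0007
```

```bash
python3 - <<'E'
from h import *
state()
E
```

```text
t 23.27 fix [ 88.5  53.1 152.9] yaw-rel 0.02 Ff [-0.41 -0.15  0.2 ] w 0.0007 tilt [ 0.031  0.013 -0.999] q [-0.57  0.37  0.75  1.68 -0.29  1.17  0.19]
```

{"name": "move_arm", "arguments": {
  "deltas": [
    {"offset": [3, 1, 0], "turn": 0},
    {"offset": [3, 1, 0], "turn": 0},
    {"offset": [3, 1, 0], "turn": 0},
    {"offset": [3, 1, 0], "turn": 0}
  ]
}}

```text
t: 23.78
tool_pos: [0.6347, -0.0529, 0.149]
tcp_rot: [0.712, -0.702, 0.01, -0.031]
ft_force: [-1.1, 0.4, -0.3]
width: 0.0007
```

```bash
python3 - <<'E'
from h import *
state()
from workcell import vision
for n in ("side",):
    p=vision.read_camera(n)["pixels"][:,:,::-1]
    a=p[150:310,260:460] if n=="top" else p[130:290,170:370]
    cv2.imwrite(f"pics/{n}11.png",cv2.resize(a,(750,600),interpolation=cv2.INTER_CUBIC))
E
```

```text
t 23.77 fix [100.8  53.  149. ] yaw-rel 0.0 Ff [-1.17  0.33 -0.27] w 0.0007 tilt [ 0.03   0.013 -0.999] q [-0.56  0.4   0.74  1.65 -0.31  1.18  0.2 ]
```

View pics/side11.png

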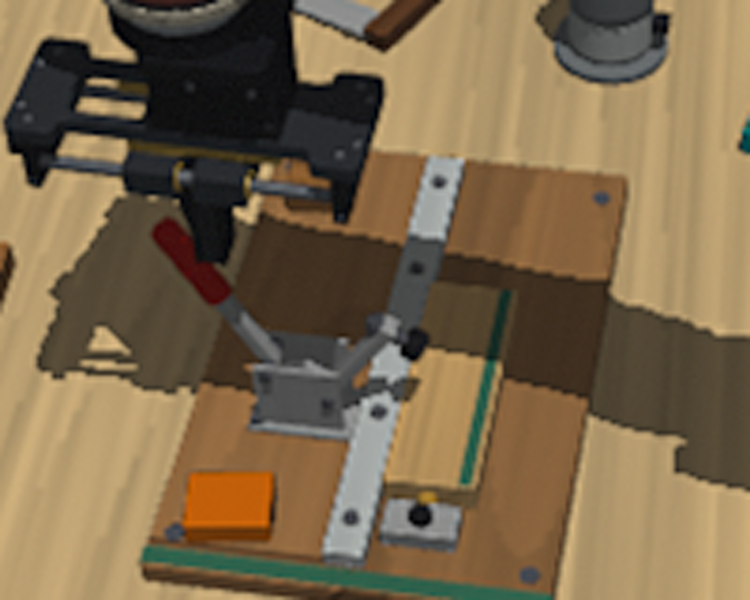

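The fingertip is on the red grip (side crop 215,262) and the handle is starting to turn as predicted. I'll follow the arc.

{"name": "move_arm", "arguments": {
  "deltas": [
    {"offset": [4, 2, 0], "turn": 0},
    {"offset": [4, 2, 0], "turn": 0},
    {"offset": [4, 2, 0], "turn": 0},
    {"offset": [4, 3, 0], "turn": 0},
    {"offset": [4, 3, 0], "turn": 0},
    {"offset": [3, 3, 0], "turn": 0}
  ]
}}

```text
t: 24.58
tool_pos: [0.6603, -0.0542, 0.1337]
tcp_rot: [0.711, -0.702, 0.01, -0.031]
ft_force: [0.2, -0.5, 0.6]
width: 0.0006
```

```bash
python3 - <<'E'
from h import *
state()
E
```

```text
t 24.57 fix [126.4  53.2 133.7] yaw-rel 0.01 Ff [ 0.18 -0.53  0.64] w 0.0006 tilt [ 0.031  0.013 -0.999] q [-0.52  0.47  0.72  1.6  -0.35  1.17  0.22]
```

{"name": "move_arm", "arguments": {
  "deltas": [
    {"offset": [3, 3, 0], "turn": 0},
    {"offset": [3, 3, 0], "turn": 0},
    {"offset": [3, 3, 0], "turn": 0}
  ]
}}

```text
t: 24.95
tool_pos: [0.6702, -0.0547, 0.1243]
tcp_rot: [0.711, -0.702, 0.01, -0.031]
ft_force: [-0.7, 0.1, -0.7]
width: 0.0006
```

{"name": "move_arm", "arguments": {
  "deltas": [
    {"offset": [2, 3, 0], "turn": 0},
    {"offset": [2, 3, 0], "turn": 0}
  ]
}}

```text
t: 25.2
tool_pos: [0.6748, -0.055, 0.1183]
tcp_rot: [0.711, -0.702, 0.009, -0.031]
ft_force: [-2.0, -0.9, 3.7]
width: 0.0005
```

```bash
python3 - <<'E'
from h import *
state()
from workcell import vision
for n in ("side",):
    p=vision.read_camera(n)["pixels"][:,:,::-1]
    a=p[150:310,260:460] if n=="top" else p[130:290,170:370]
    cv2.imwrite(f"pics/{n}12.png",cv2.resize(a,(750,600),interpolation=cv2.INTER_CUBIC))
E
```

```text
t 25.2 fix [141.   53.3 118.3] yaw-rel 0.0 Ff [-1.95 -1.04  3.66] w 0.0005 tilt [ 0.031  0.012 -0.999] q [-0.49  0.51  0.71  1.57 -0.38  1.16  0.24]
```

View pics/side12.png

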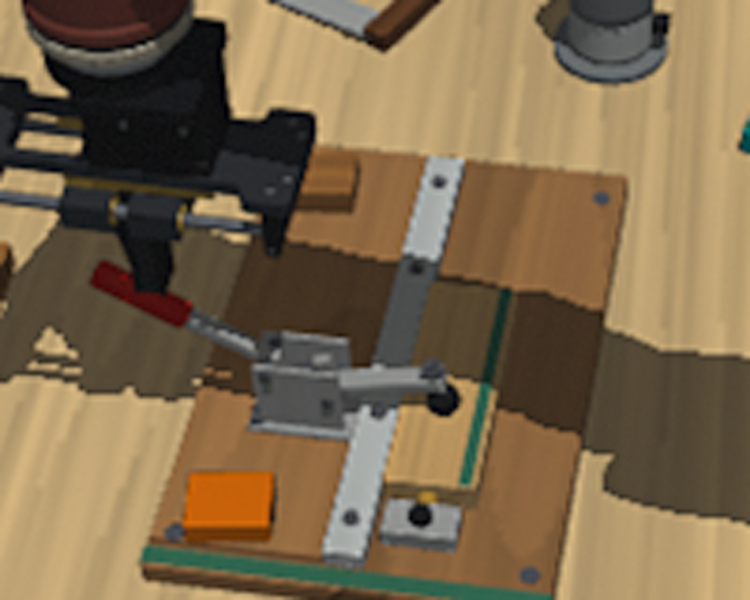

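The pad (side crop 440,398) has reached the blank and resistance is starting.

{"name": "move_arm", "arguments": {
  "deltas": [
    {"offset": [2, 3, 0], "turn": 0},
    {"offset": [2, 3, 0], "turn": 0}
  ]
}}

```text
t: 25.5
tool_pos: [0.6789, -0.0553, 0.1128]
tcp_rot: [0.712, -0.702, 0.01, -0.031]
ft_force: [-4.5, 1.3, 7.5]
width: 0.0004
```

{"name": "move_arm", "arguments": {
  "deltas": [
    {"offset": [2, 4, 0], "turn": 0},
    {"offset": [1, 4, 0], "turn": 0}
  ]
}}

```text
t: 25.75
tool_pos: [0.6825, -0.0555, 0.1064]
tcp_rot: [0.712, -0.702, 0.01, -0.032]
ft_force: [-3.5, 0.3, 11.5]
width: 0.0003
```

{"name": "move_arm", "arguments": {
  "deltas": [
    {"offset": [1, 4, 0], "turn": 0},
    {"offset": [1, 4, 0], "turn": 0}
  ]
}}

```text
t: 26.0
tool_pos: [0.6856, -0.0557, 0.1004]
tcp_rot: [0.712, -0.701, 0.009, -0.032]
ft_force: [-4.0, -0.2, 8.8]
width: 0.0008
```

```bash
python3 - <<'E'
from h import *
state()
E
```

```text
t 26.0 fix [151.8  53.2 100.4] yaw-rel -0.02 Ff [-4.   -0.45  8.85] w 0.0008 tilt [ 0.034  0.015 -0.999] q [-0.47  0.55  0.7   1.56 -0.4   1.14  0.25]
```

{"name": "move_arm", "arguments": {
  "deltas": [
    {"offset": [1, 4, 0], "turn": 0},
    {"offset": [1, 4, 0], "turn": 0}
  ]
}}

```text
t: 26.25
tool_pos: [0.6883, -0.0559, 0.0938]
tcp_rot: [0.712, -0.701, 0.008, -0.033]
ft_force: [-1.6, -0.6, 5.1]
width: 0.0008
```

{"name": "move_arm", "arguments": {
  "deltas": [
    {"offset": [0, 3, 0], "turn": 0},
    {"offset": [0, 3, 0], "turn": 0}
  ]
}}

```text
t: 26.5
tool_pos: [0.6897, -0.0559, 0.0884]
tcp_rot: [0.712, -0.701, 0.007, -0.034]
ft_force: [1.4, -1.1, 1.2]
width: 0.0004
```

```bash
python3 - <<'E'
from h import *
state()
from workcell import vision
for n in ("side",):
    p=vision.read_camera(n)["pixels"][:,:,::-1]
    a=p[150:310,260:460] if n=="top" else p[130:290,170:370]
    cv2.imwrite(f"pics/{n}13.png",cv2.resize(a,(750,600),interpolation=cv2.INTER_CUBIC))
E
```

```text
t 26.5 fix [155.9  53.3  88.4] yaw-rel -0.03 Ff [ 1.49 -1.05  1.15] w 0.0004 tilt [ 0.038  0.015 -0.999] q [-0.47  0.57  0.69  1.57 -0.41  1.12  0.26]
```

View pics/side13.png

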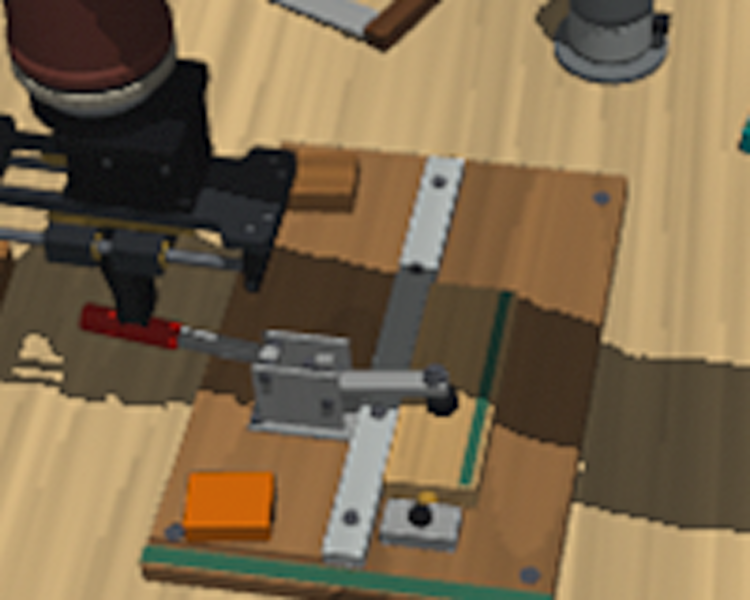

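{"name": "move_arm", "arguments": {
  "deltas": [
    {"offset": [0, 3, 0], "turn": 0},
    {"offset": [0, 2, 0], "turn": 0}
  ]
}}

```text
t: 26.8
tool_pos: [0.6888, -0.0553, 0.0816]
tcp_rot: [0.713, -0.701, 0.008, -0.033]
ft_force: [-0.1, 0.3, 0.6]
width: 0.0006
```

{"name": "move_arm", "arguments": {
  "deltas": [
    {"offset": [0, 2, 0], "turn": 0},
    {"offset": [0, 2, 0], "turn": 0}
  ]
}}

```text
t: 27.05
tool_pos: [0.6886, -0.055, 0.0768]
tcp_rot: [0.713, -0.701, 0.009, -0.032]
ft_force: [-0.1, 0.2, 0.1]
width: 0.0005
```

```bash
python3 - <<'E'
from h import *
state()
from workcell import vision
for n in ("side",):
    p=vision.read_camera(n)["pixels"][:,:,::-1]
    a=p[150:310,260:460] if n=="top" else p[130:290,170:370]
    cv2.imwrite(f"pics/{n}14.png",cv2.resize(a,(750,600),interpolation=cv2.INTER_CUBIC))
E
```

```text
t 27.05 fix [154.7  54.   76.8] yaw-rel -0.01 Ff [-0.06  0.2   0.13] w 0.0005 tilt [ 0.034  0.016 -0.999] q [-0.46  0.58  0.68  1.58 -0.42  1.1   0.26]
```

View pics/side14.png

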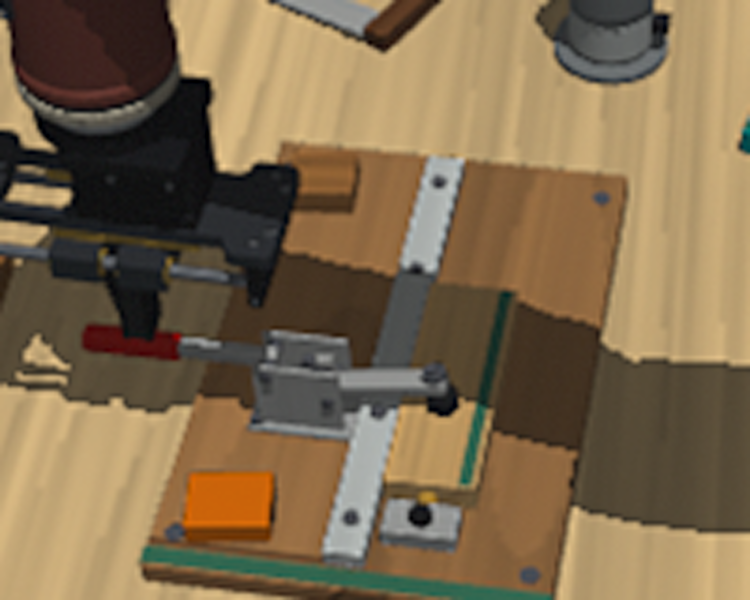

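The handle has snapped level (side crop 85–180, 340) and there is no force on the tool. I'll retreat straight up, then move clear and check.

{"name": "move_arm", "arguments": {
  "deltas": [
    {"offset": [0, -8, 0], "turn": 0},
    {"offset": [0, -15, 0], "turn": 0},
    {"offset": [0, -20, 0], "turn": 0},
    {"offset": [0, -25, 0], "turn": 0},
    {"offset": [0, -25, 0], "turn": 0},
    {"offset": [0, -25, 0], "turn": 0},
    {"offset": [0, -20, -10], "turn": 0},
    {"offset": [0, -10, -25], "turn": 0},
    {"offset": [0, 0, -30], "turn": 0},
    {"offset": [0, 0, -35], "turn": 0},
    {"offset": [0, 0, -35], "turn": 0},
    {"offset": [0, 0, -35], "turn": 0},
    {"offset": [0, 0, -30], "turn": 0},
    {"offset": [0, 0, -20], "turn": 0},
    {"offset": [0, 0, 0], "turn": 0}
  ]
}}

```text
t: 28.98
tool_pos: [0.6659, -0.297, 0.2406]
tcp_rot: [0.711, -0.702, 0.008, -0.039]
ft_force: [0.1, -1.0, 0.3]
width: 0.0002
```

```bash
python3 - <<'E'
from h import *
state()
from workcell import vision
for n in ("side","top"):
    p=vision.read_camera(n)["pixels"][:,:,::-1]
    cv2.imwrite(f"pics/{n}15f.png",p)
    a=p[180:290,270:425] if n=="top" else p[160:290,190:350]
    cv2.imwrite(f"pics/{n}15.png",cv2.resize(a,(750,600),interpolation=cv2.INTER_CUBIC))
E
```

```text
t 28.98 fix [ 146.1 -188.8  240.6] yaw-rel -0.48 Ff [ 0.21 -1.    0.26] w 0.0002 tilt [ 0.044  0.011 -0.999] q [-0.11  0.55  0.77  1.28 -0.41  1.43  0.56]
```

View pics/side15.png

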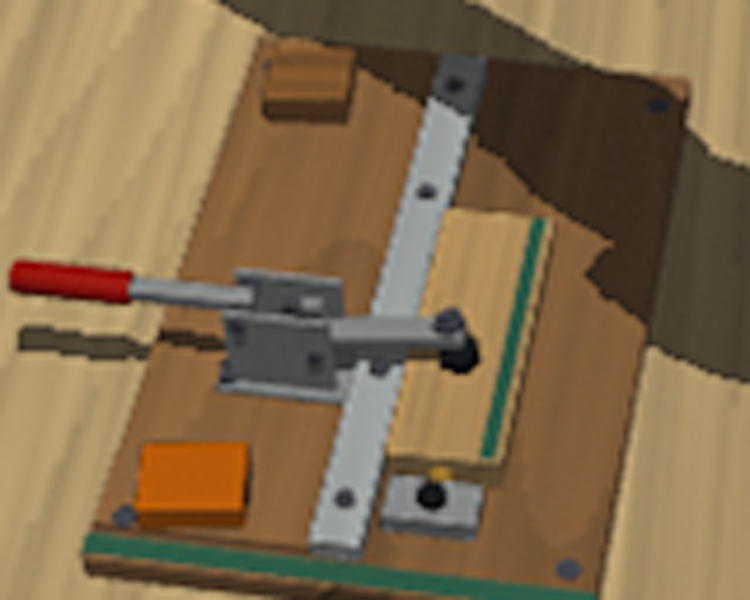

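View pics/top15.png

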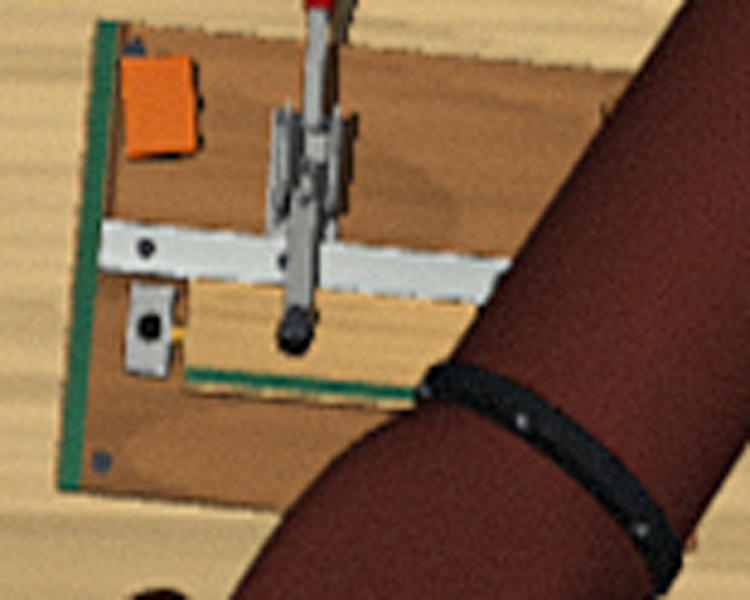

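View pics/top15f.png

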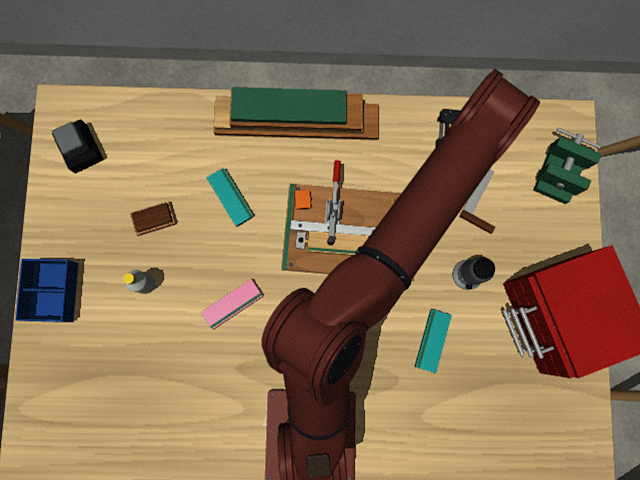

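The handle is level, the pad (side crop 460,352) sits on the blank, and the blank touches the fence and the brass tip. Its end edge is in the same top-image column as at contact (about 308.6 against 308.5). The bystanders are where they were, so I'm handing in.

```bash
python3 -c "
from workcell import sign_off
print(sign_off())"
```

```text
the job is handed in; nothing more can be done
None
```

The blank is home against the fence and the brass screw, the clamp is locked on it, and I handed the job in at about 29 s of the 58 s allowed.

- **Blank:** With the clamp open, I pushed it onto the fence (about 7 N read), then along the fence until it met the brass screw (about 7 N). A second push seated it on the fence again (about 6 N).
- **Clamp:** I pushed the red handle down along its arc. The highest force I read was about 12 N. The force fell to zero at the dead point and the handle then snapped level by itself.
- **Last checks:** With the robot clear, the pictures show:
  - the handle level and the pad on the blank;
  - no visible gap at the fence or the screw, and the blank's end within about 0.1 pixel of where it was at contact;
  - the bystanders where they started, except the offcut in the top view and part of the try square, which the arm covered. The offcut shows unmoved in the side view.

**Off-plan:** The first descent drifted about 12 mm in x and stopped high, so the tool passed just above the blank without touching it. I backed off and redid it in small steps. The tool also ended about 2.6° off vertical, with no visible effect on the pushing.

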